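# Unclip the sampling tube and lay it in the covered tray

## Robot

A 6-joint arm with a two-finger parallel gripper is mounted at the origin on the work surface. World frame = base frame: x ahead of the robot, y to its left, z up, the work surface at z = 0. Lengths are in m, angles in rad, forces in N, time in s.
With the tool pointing down it reaches from about 0.25 to 0.725 m from the base axis. Payload 9.7 kg.
Tool frame: the origin (TCP) lies midway between the tips of the shut fingers; the grasp point (between the pads) lies 19 mm behind it; z points along the fingers, y is the direction in which the jaws open and shut (so a half turn about z gives the same grasp; the last joint's range is limited). The gripper opens to 85 mm and grips with 20 to 120 N. Pads are 22 mm wide; open, the fingers measure 114 mm over their backs; the gripper's body (76 mm by 85 mm) begins 54 mm behind the grasp point. The pads swing forward as they close: fully open they stand 13 mm farther back than shut.
Start: joints at [-1.305, 0.087, 0.176, 1.66, 0, 1.571], TCP at [0.144, -0.531, 0.231] pointing down, gripper open.
Joint ranges: [-3.13, 3.13], [-0.85, 1.81], [-1.15, 1.24], [-2.2, 2.28], [-1.44, 1.52], [-3.14, 3.14]. Speed limits (rad/s): [2.22, 2.22, 2.57, 3.14, 3.14, 3.14].

## Interface

Orientations are given as [roll, pitch, yaw] about the fixed x, y, z axes, in that order (R = Rz(yaw) Ry(pitch) Rx(roll)).
In Python, from cell import manip gives the robot as it stands.
- The arm moves only by the tool apply_moves, never from a script. Its argument "commands" is a list that holds one entry, the list of rows, each a list of 4 numbers: the shift along the world's x, y, z in m, then the turn about the world's z in rad. In form: [[[tx, ty, tz, roll], ...]]. A call has 1 to 5 rows; each row shifts and turns the pose as measured when the row begins; what a row does not reach is not made up. A row lasts 1/10 s, in which the tool goes at most 50 mm and 8.59 degrees, less where a joint would pass 70% of its speed; a pose out of reach is approached as far as the arm can. A call is refused whole if a number of a shift passes 0.05 or a number of a turn 0.15, either way. A call with a gripper value outside its range is refused whole. "grip" is the finger opening in m, from 0 to 0.0854, set as the call begins (left out, the last holds). The fingers move at their own pace and stop on an object; "grip_force" is the grip in N (left out, the last holds). Time passes only in rows, so rows that do not move let the fingers close. It gives the time, the measured TCP pose, the force and the opening at its end, in the units of the state.
- manip.get_obs(): the state, without advancing time (a new reading comes with each control period).
- manip.capture(name): name is "side" or "top"; returns the picture (420x560x3 uint8, blue, green, red); there is no depth.
- manip.camera_params(name): a dict with "K" (3x3 intrinsics, pixels), "extrinsics" (4x4, takes a point from world to camera coordinates). Camera axes: x right, y up, looking along -z (the intrinsics and any distortion apply to the point x, -y, -z); pixel columns grow to the right and rows downward; lengths in m; the calibration is good to about 2 mm. A picture is of the moment at which its call begins. camera_params takes no time and is no camera call.
- manip.sign_off(): hands the job in, once; it reports no verdict.
The state is a dict: "time_s": time; "qpos": joint angles; "joint_velocities": joint speeds; "effort": joint torques, N m; "tool_pos": TCP position; "ee_rot": TCP orientation; "force": force on the tool from outside, world axes, zero at the start; "wrist_torque": the same for the moment, N m; "width": finger opening in m.
Only numpy, scipy, OpenCV 4.12 (cv2) and the standard library are available. Lean on these libraries where they do the work, as an engineer would, in place of code of your own. Each camera call takes 0.05 s, during which the arm holds its last target.

## Task

Open the white tray on the lab bench: lift its cover plate off its recessed seat just enough to clear the step, keep it in its side channels, slide it back over the deck until the opening is clear and leave it lying flat there. Then snap the steel sampling tube straight forward out of the two sprung clips of the rack and set it down gently, without dropping it, into the two V cradles in the open tray, lying along them and centred. Leave the bottles and other lab things standing where they are.

Things in the scene. Friction and masses are not known exactly. Their poses are not given: they have to be found in the camera images.
- rack: Fixed clip rack, grey base plate 280 mm wide, 8 mm thick. Origin on the table straight under the middle of the clips' axis; x to the rack's back, y along the clipped tube, z up. Two steel sprung C clips, 12 mm wide, at y = -50 and +50 mm, hold the tube level, 130 mm up. Stalks run from them down and back at the same y; under the tube's middle is only the base plate.
- clip_axis (a point): Midpoint of the clips' axis, 130 mm above the rack's origin, axes as the rack's; 88 mm of tube are free between the clips. The mouths open forward and up, along (-0.530, 0, 0.848) in rack axes, 32 degrees from vertical: the tube leaves along that line. The jaws spring apart when it is pulled, 8 to 16 N in all over the first 12 mm; after 25 mm it is free.
- shelf_edge (a point): Middle of the lower front edge of the white shelf that overhangs the rack, 27 mm behind and 100 mm above the tube's axis; 280 mm wide, 120 mm deep, 12 mm thick. A jar and a small bottle stand on it, up to 90 mm high. A vertical tool does not fit over the tube; one tilted 32 degrees, in line with the clip mouths, does.
- tube_center (a point): Centre of the sampling tube: a plain steel round bar 26 mm in diameter, 160 mm long over its two black end caps (32 mm in diameter, 12 mm long each), 0.13 to 0.25 kg. y runs along the tube.
- tray: Fixed white tray unit, 298 mm (x) by 226 mm (y). Origin on the table under the centre of its opening; x points from the opening to the rear deck (the way the cover slides), z up. Opening 112 mm (x) by 184 mm (y), inner floor 6 mm up. The cover's seat is a ledge 62 mm up, the front wall (x = -76 to -68 mm) is 85 mm high.
- deck (a point): Middle of the rear deck's top, 72 mm above the tray's origin (a 10 mm step up from the seat); it runs from x = +68 to +214 mm and ends in a stop. Channels: side walls along x, inner faces at y = +-105 mm, with inward lips to y = +-95 mm, underside 98 mm and top 102 mm up: the cover can rise 10 to 28 mm, no more. Fully back, its handle is 120 to 146 mm behind the opening's centre.
- cradle (a point): Where the tube's centre comes to lie, along y: on the opening's centre, 44 mm above the tray's origin, axes as the tray's. Two black V blocks, 10 mm wide, at y = -45 and +45 mm, centre the tube by themselves from about 9 mm to either side; 80 mm are free between them and the floor is 38 mm under the tube's axis.
- cover_grip (a point): Middle of the cover's handle, a dark round bar 14 mm thick along y, 104 mm long, 34 mm above the plate's top (102 mm above the tray's origin when shut, 112 mm on the deck). The cover is a loose aluminium plate 130 (x) by 204 (y) by 6 mm, about 0.35 kg, shut on its seat at the start, with 3 mm play all round.
- jar: Amber jar 52 mm across, 70 mm high, on the rack's shelf. Bystander; origin under its base.
- flask: Small white bottle 44 mm across, 85 mm high, on the rack's shelf. Bystander; origin under its base.
- spatula: Spatula lying on the table in front of the rack. Bystander.
- beaker: Glass beaker 80 mm across, 100 mm high, at the left. Bystander; origin under its base.
- amber: Large amber bottle 90 mm across, 170 mm high, at the right. Bystander; origin under its base.
- wash: White wash bottle with a bent spout, 68 mm across, 168 mm high, at the left. Bystander; origin under its base.
- dish: White dish 90 mm across, 20 mm high, at the right. Bystander; origin under its base.
- tube: The sampling tube as a body; origin at its centre, as tube_center.
- cover: The cover as a body; origin at the centre of its underside.

How it is judged:
By the outcome, as a careful person would: the job done as asked, in the order asked, and still so for the second after the job is handed in, with the robot touching nothing.
It also fails if it takes over 61 s, if anything falls off the work surface, if the arm or the gripper's body presses on something with over 40 N, if the wrist force passes 120 N, or if a joint passes its speed limit or range.

## Working session

There is one attempt and no reset: what is moved stays moved. The work goes in short steps, Python scripts to look and compute and a tool call to move; the robot and the scene stay as the last step left them, time stands still between calls to the robot, and variables do not carry over. Pictures are saved under pics/ and viewed, and the job is handed in when it is done.

Besides the shell and the picture viewer there is one more tool, called after "Emit:" by a JSON object that holds its "fn" and its "kwargs". apply_moves: Moves the arm, as the interface text tells. Its arguments: {"type":"object","properties":{"commands":{"type":"array","items":{"type":"array","items":{"type":"array","items":{"type":"number"}}}},"grip":{"type":"number"},"grip_force":{"type":"number"}},"required":["commands"]}

I'll start with the state and both camera views.

```bash
ls; mkdir -p pics; python3 - <<'E'
from cell import manip
import cv2,numpy as np
np.set_printoptions(precision=4,suppress=True)
o=manip.get_obs();print({k:np.round(v,4) for k,v in o.items()})
for n in("side","top"):
    cv2.imwrite(f"pics/{n}0.png",manip.capture(n));p=manip.camera_params(n);print(n,p)
E
```

```text
pics
{'time_s': np.float64(0.0), 'qpos': array([-1.305 ,  0.0875,  0.1751,  1.6598,  0.    ,  1.5708]), 'joint_velocities': array([ 0.001 , -0.0016,  0.0006,  0.0005, -0.0003, -0.0011]), 'effort': array([  0.0005, -52.0381,  46.4812,   0.0161,  -0.    ,   0.    ]), 'tool_pos': array([ 0.1444, -0.5305,  0.2306]), 'ee_rot': array([-3.1402, -0.    ,  0.2657]), 'force': array([-0.4064,  0.194 , -0.3977]), 'wrist_torque': array([ 0.0091,  0.0363, -0.0135]), 'width': np.float64(0.0854)}
side {'K': array([[398.1691,   0.    , 275.779 ],
       [  0.    , 398.1691, 207.3489],
       [  0.    ,   0.    ,   1.    ]]), 'extrinsics': array([[-0.9431, -0.3318, -0.0208,  0.4675],
       [ 0.2319, -0.7014,  0.6739, -0.2282],
       [-0.2382,  0.6308,  0.7385, -1.3741],
       [ 0.    ,  0.    ,  0.    ,  1.    ]])}
top {'K': array([[497.1324,   0.    , 272.7774],
       [  0.    , 497.1324, 209.7976],
       [  0.    ,   0.    ,   1.    ]]), 'extrinsics': array([[-0.0018, -1.    , -0.0034, -0.0056],
       [ 0.9862, -0.0023,  0.1657, -0.5354],
       [-0.1657, -0.003 ,  0.9862, -1.4604],
       [ 0.    ,  0.    ,  0.    ,  1.    ]])}
```

View pics/side0.png

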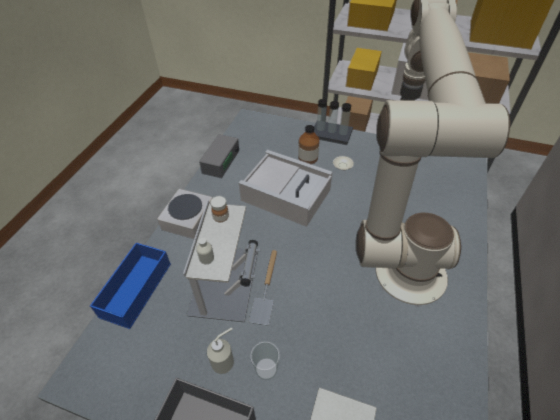

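View pics/top0.png

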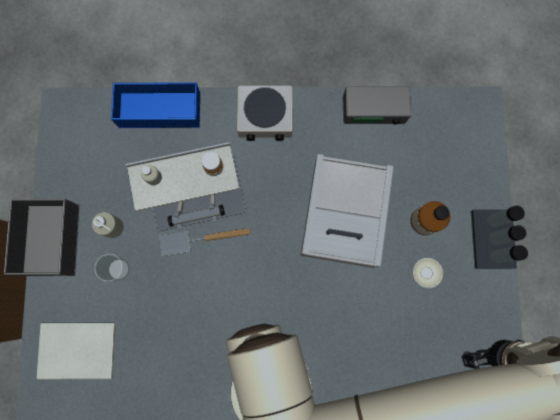

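```bash
cat > h.py <<'E'
import numpy as np,cv2
from cell import manip
np.set_printoptions(precision=4,suppress=True)
S=np.diag([1,-1,-1.])
def cam(n):
    p=manip.camera_params(n);E=np.array(p["extrinsics"]);return np.array(p["K"]),S@E[:3,:3],S@E[:3,3]
C={n:cam(n) for n in("side","top")}
def ray(n,uv):
    K,R,t=C[n];d=R.T@np.linalg.solve(K,[uv[0],uv[1],1.]);return -R.T@t,d/np.linalg.norm(d)
def plane(n,uv,z):
    o,d=ray(n,uv);return o+d*(z-o[2])/d[2]
def proj(n,p):
    K,R,t=C[n];q=(K@(R@np.atleast_2d(p).T+t[:,None])).T;return q[:,:2]/q[:,2:]
def tri(a,b):   # a px in side, b px in top
    P=[C[n][0]@np.c_[C[n][1],C[n][2]] for n in("side","top")]
    X=cv2.triangulatePoints(P[0],P[1],np.array(a,float).reshape(2,1),np.array(b,float).reshape(2,1)).ravel();X=X[:3]/X[3]
    return X,np.r_[proj("side",X)[0]-a,proj("top",X)[0]-b]
def zoom(src,name,x0,y0,x1,y1,k):
    im=cv2.imread(src) if isinstance(src,str) else src
    im=cv2.resize(im[y0:y1,x0:x1],None,fx=k,fy=k,interpolation=cv2.INTER_CUBIC)
    for x in range((x0//20+1)*20,x1,20):
        cv2.line(im,((x-x0)*k,0),((x-x0)*k,6),(0,0,255),1);cv2.putText(im,str(x),((x-x0)*k,16),0,.4,(0,0,255),1)
    for y in range((y0//20+1)*20,y1,20):
        cv2.line(im,(0,(y-y0)*k),(6,(y-y0)*k),(0,0,255),1);cv2.putText(im,str(y),(8,(y-y0)*k+4),0,.4,(0,0,255),1)
    cv2.imwrite(name,im)
E
python3 - <<'E'
from h import *
zoom("pics/top0.png","pics/zt_tray.png",295,145,405,275,4)
zoom("pics/side0.png","pics/zs_tray.png",230,145,340,225,6)
zoom("pics/top0.png","pics/zt_rack.png",120,140,255,260,4)
zoom("pics/side0.png","pics/zs_rack.png",180,195,290,325,4)
for n in C:print(n,-C[n][1].T@C[n][2])
E
```

```text
side [0.1665 0.8618 1.1783]
top [ 0.286  -0.0113  1.5289]
```

View pics/zt_tray.png

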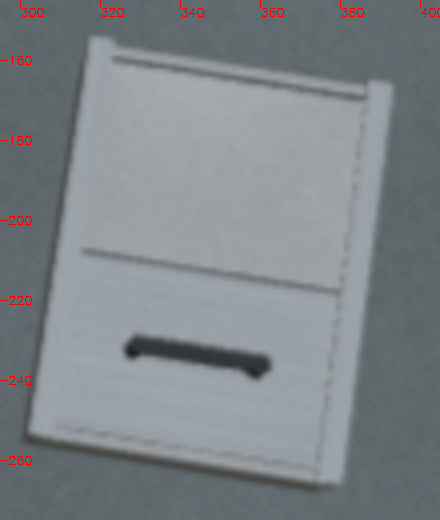

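View pics/zs_tray.png

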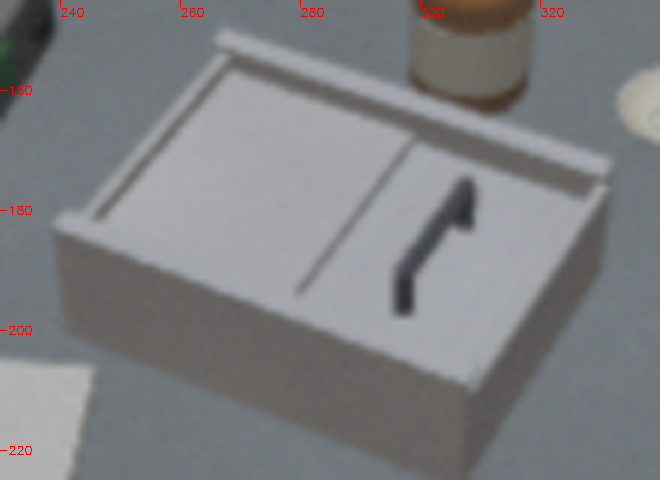

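View pics/zt_rack.png

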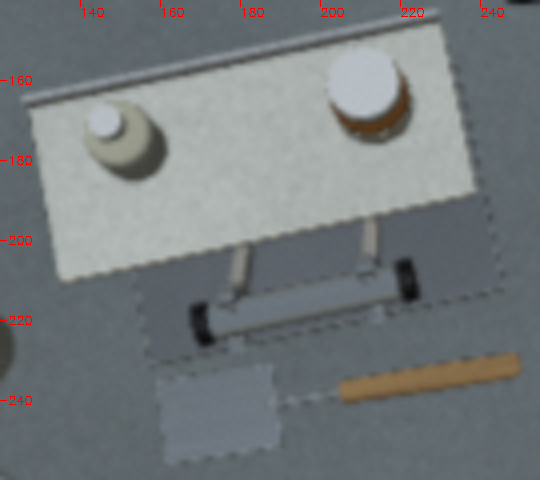

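View pics/zs_rack.png

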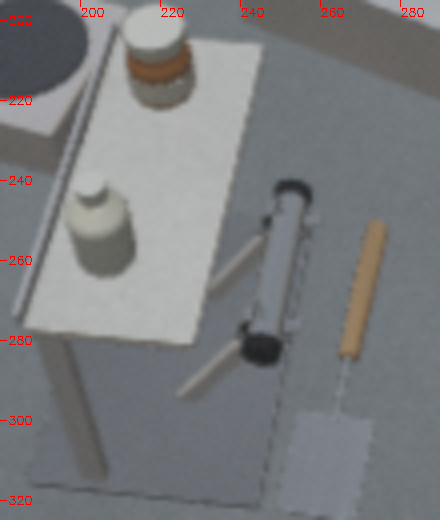

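```bash
python3 - <<'E'
from h import *
def dark(n,box,th):
    g=cv2.cvtColor(cv2.imread(f"pics/{n}0.png"),6).astype(int);x0,y0,x1,y1=box
    m=(g[y0:y1,x0:x1]<th).astype(np.uint8);N,l,s,c=cv2.connectedComponentsWithStats(m)
    for i in range(1,N):
        if s[i,4]>8:
            pts=np.argwhere(l==i)[:,::-1].astype(np.float32)+[x0,y0]
            r=cv2.minAreaRect(pts.astype(np.float32));print(n,s[i,4],c[i]+[x0,y0],"rect",r, np.round(cv2.boxPoints(r),1).tolist())
dark("top",(318,222,372,245),100);dark("side",(290,170,312,200),95)
dark("top",(160,195,235,235),60);dark("side",(232,230,268,295),60)
# tray corners (top z=.102) rough and tray outline
for nm,uv in dict(FL=(302.5,253),BL=(316.5,155),BR=(392,165.5),FR=(380,266)).items():
    print(nm,plane("top",uv,.102))
for nm,uv in dict(lipL=(266,151),lipR=(332,172),nearL=(239.5,182),nearF=(309,209)).items(): print(nm,plane("side",uv,.102))
E
```

```text
top 167 [343.8443 233.3473] rect ((343.9442138671875, 233.84584045410156), (36.33684158325195, 5.700521469116211), 9.162347793579102) [[325.6000061035156, 233.8000030517578], [326.5, 228.10000610351562], [362.29998779296875, 233.89999389648438], [361.3999938964844, 239.60000610351562]]
side 77 [301.8961 184.8442] rect ((302.1418762207031, 185.60134887695312), (5.347391128540039, 24.06325912475586), 35.53767776489258) [[293.0, 193.8000030517578], [307.0, 174.3000030517578], [311.29998779296875, 177.39999389648438], [297.29998779296875, 196.89999389648438]]
top 48 [221.4375 209.8958] rect ((221.55404663085938, 209.82432556152344), (10.357135772705078, 4.438772678375244), 80.53767395019531) [[218.5, 205.10000610351562], [222.89999389648438, 204.39999389648438], [224.60000610351562, 214.60000610351562], [220.1999969482422, 215.3000030517578]]
top 44 [169.9773 220.9318] rect ((169.97061157226562, 220.8824005126953), (10.429031372070312, 4.365641117095947), 75.96376037597656) [[166.60000610351562, 216.39999389648438], [170.8000030517578, 215.3000030517578], [173.39999389648438, 225.39999389648438], [169.10000610351562, 226.5]]
side 16 [253.375 241.625] rect ((253.35296630859375, 241.58824157714844), (8.246211051940918, 2.9104275703430176), 14.03624439239502) [[249.0, 242.0], [249.6999969482422, 239.1999969482422], [257.70001220703125, 241.1999969482422], [257.0, 244.0]]
side 57 [245. 282.] rect ((245.0, 282.0), (6.0, 8.0), 90.0) [[241.0, 279.0], [249.0, 279.0], [249.0, 285.0], [241.0, 285.0]]
FL [ 0.3999 -0.0919  0.102 ]
BL [ 0.6902 -0.1368  0.102 ]
BR [ 0.6576 -0.3591  0.102 ]
FR [ 0.3624 -0.3127  0.102 ]
lipL [ 0.6592 -0.3473  0.102 ]
lipR [ 0.3649 -0.3065  0.102 ]
nearL [ 0.6923 -0.1392  0.102 ]
nearF [ 0.3962 -0.0878  0.102 ]
```

```bash
python3 - <<'E'
from h import *
g=cv2.cvtColor(cv2.imread("pics/top0.png"),6).astype(float)
w=np.clip(140-g,0,None)
xs=np.arange(333,356);yc=[(w[225:243,x]*np.arange(225,243)).sum()/w[225:243,x].sum() for x in xs]
a,b=np.polyfit(xs,yc,1);print("bar line top",a,b)
# column extents
col=w[225:243].sum(0)[318:372];print(np.round(col).astype(int))
L=326.3;R=362.0
m=(L+R)/2;um=(m,a*m+b);print(um,plane("top",um,.102))
p1=plane("top",(L,a*L+b),.102);p2=plane("top",(R,a*R+b),.102);d=p1-p2;print(np.linalg.norm(d),np.degrees(np.arctan2(-d[0],d[1])))
gs=cv2.cvtColor(cv2.imread("pics/side0.png"),6).astype(float);ws=np.clip(130-gs,0,None)
rows=np.arange(178,189);xc=[(ws[y,292:311]*np.arange(292,311)).sum()/ws[y,292:311].sum() for y in rows]
print(np.round(xc,1));A,B=np.polyfit(rows,xc,1)
# intersect side bar line with plane spanned by top line
for y in(180,183,186): 
    s=(A*y+B,y); 
    # point on top bar line: ray intersection
    o,dd=ray("side",s); o2,e1=ray("top",(330,a*330+b));_,e2=ray("top",(358,a*358+b));n=np.cross(e1,e2);t=((o2-o)@n)/(dd@n);print(s,o+t*dd)
for s,t in(((253.4,241.),(221.5,209.9)),((245,281.5),(170.0,221.))): print(tri(s,t))
E
```

```text
bar line top 0.16191594340673526 177.3958872402934
[  0   0   0   0   0   0   0   3 175 390 470 444 377 367 355 363 371 381
 360 369 376 364 373 381 383 380 377 362 378 381 380 381 380 368 359 365
 364 375 431 481 512 506 416 308 130   0   0   0   0   0   0   0   0   0]
(344.15, np.float64(233.11925916372135)) [ 0.457  -0.2128  0.102 ]
0.10396631037678951 -9.415012460768251
[306.4 306.1 305.7 305.3 304.7 302.4 301.5 300.7 299.9 299.2 298.5]
(np.float64(305.393550668286), 180) [ 0.454  -0.2378  0.0941]
(np.float64(302.7601271726756), 183) [ 0.4573 -0.2125  0.1   ]
(np.float64(300.1267036770651), 186) [ 0.4606 -0.1879  0.1058]
(array([0.5204, 0.1386, 0.1393]), array([ 0.402 ,  0.0825, -0.0642, -0.2985]))
(array([0.4903, 0.2855, 0.131 ]), array([ 0.4991,  0.1023, -0.074 , -0.3432]))
```

Emit:
{"fn": "apply_moves", "kwargs": {"commands": [[[0.034,0.034,0,0.13],[0.034,0.034,0,0.13],[0.034,0.034,0,0.13],[0.034,0.034,0,0.13],[0.034,0.034,0,0.13]]], "grip": 0.05, "grip_force": 60}}

```text
time_s: 0.6
tool_pos: [0.3146, -0.3574, 0.2271]
ee_rot: [-3.136, 0.0, 0.928]
force: [0.2, -1.6, -0.1]
width: 0.0503
```

Emit:
{"fn": "apply_moves", "kwargs": {"commands": [[[0.034,0.035,0,0.121],[0.034,0.035,0,0.121],[0.034,0.035,-0.003,0.121],[0.034,0.035,-0.01,0.121],[0.006,0.005,-0.02,0]]]}}

```text
time_s: 1.1
tool_pos: [0.4612, -0.2049, 0.1948]
ee_rot: [-3.139, 0.0, 1.441]
force: [-0.0, -1.2, 0.6]
width: 0.05
```

Emit:
{"fn": "apply_moves", "kwargs": {"commands": [[[-0.004,-0.007,-0.02,-0.029],[0,0,-0.04,0],[0,0,-0.005,0]]]}}

```text
time_s: 1.4
tool_pos: [0.458, -0.2087, 0.1251]
ee_rot: [-3.136, -0.001, 1.418]
force: [-0.2, -0.1, -0.8]
width: 0.0503
```

```bash
python3 - <<'E'
from h import *
o=manip.get_obs();print(o["tool_pos"],o["ee_rot"],o["qpos"])
im=manip.capture("side");zoom(im,"pics/zs1.png",230,100,340,225,5)
im=manip.capture("top");zoom(im,"pics/zt1.png",295,145,405,275,4)
E
```

```text
[ 0.458  -0.2087  0.1251] [-3.1359 -0.0007  1.4177] [-0.4271 -0.0327 -0.1512  1.4579 -0.0009  1.2968]
```

View pics/zs1.png

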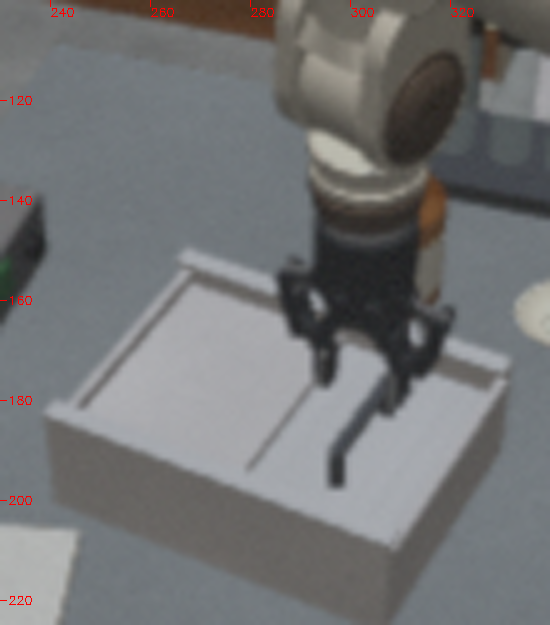

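View pics/zt1.png

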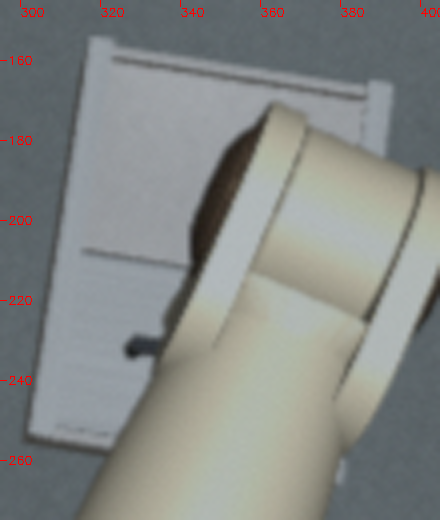

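Emit:
{"fn": "apply_moves", "kwargs": {"commands": [[[-0.0005,-0.003,-0.02,-0.006],[0,0,-0.02,0],[0,0,-0.001,0]]]}}

```text
time_s: 1.8
tool_pos: [0.4615, -0.2146, 0.0947]
ee_rot: [3.134, 0.003, 1.41]
force: [-0.8, 0.6, 0.4]
width: 0.0497
```

Emit:
{"fn": "apply_moves", "kwargs": {"commands": [[[0,0,0,0],[0,0,0,0],[0,0,0,0],[0,0,0,0]]], "grip": 0.0}}

```text
time_s: 2.2
tool_pos: [0.4588, -0.2148, 0.1007]
ee_rot: [3.137, 0.004, 1.409]
force: [0.7, -0.4, -3.5]
width: 0.0115
```

```bash
python3 - <<'E'
from h import *
o=manip.get_obs();print(o["tool_pos"],o["ee_rot"],o["qpos"],o["force"],o["width"],o["effort"])
im=manip.capture("side");zoom(im,"pics/zs2.png",230,100,340,225,5)
o=manip.get_obs();print(o["tool_pos"],o["ee_rot"],o["qpos"],o["force"],o["width"])
E
```

```text
[ 0.4588 -0.2148  0.1007] [3.1374 0.0045 1.4086] [-0.4361 -0.0315 -0.1971  1.4    -0.0032  1.2968] [ 0.6511 -0.4077 -3.4791] 0.011451271347159047 [ -0.0768 -46.4185  47.9017   0.4327  -0.0796   0.0029]
[ 0.4591 -0.2149  0.1008] [3.1368 0.0046 1.4086] [-0.4361 -0.0315 -0.1969  1.3995 -0.0031  1.2969] [-1.9346  1.2952 -1.5972] 0.011298000397958499
```

View pics/zs2.png

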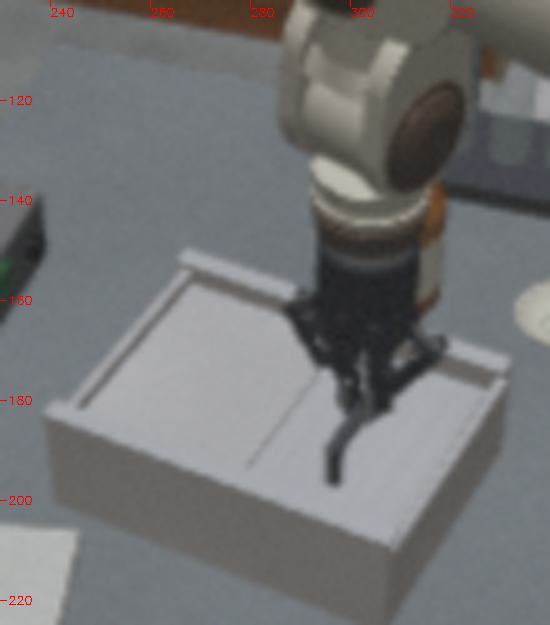

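Emit:
{"fn": "apply_moves", "kwargs": {"commands": [[[0,0,0,0],[0,0,0,0],[0,0,0,0]]], "grip": 0.04}}

```text
time_s: 2.55
tool_pos: [0.4607, -0.2155, 0.1031]
ee_rot: [3.132, 0.005, 1.409]
force: [-0.1, -0.2, 0.6]
width: 0.04
```

Emit:
{"fn": "apply_moves", "kwargs": {"commands": [[[0,0,-0.006,0],[0,0,-0.006,0],[0,0,-0.005,0],[0,0,0,0]]]}}

```text
time_s: 2.95
tool_pos: [0.4611, -0.2156, 0.0847]
ee_rot: [3.132, 0.006, 1.409]
force: [-0.3, 0.1, -0.1]
width: 0.04
```

Emit:
{"fn": "apply_moves", "kwargs": {"commands": [[[-0.003,0.002,0,0],[0,0,0,0]]]}}

```text
time_s: 3.15
tool_pos: [0.4576, -0.2133, 0.0842]
ee_rot: [3.133, 0.005, 1.409]
force: [-0.0, -0.4, -0.8]
width: 0.04
```

Emit:
{"fn": "apply_moves", "kwargs": {"commands": [[[0,0,0,0],[0,0,0,0],[0,0,0,0],[0,0,0,0]]], "grip": 0.0}}

```text
time_s: 3.55
tool_pos: [0.4578, -0.2133, 0.0847]
ee_rot: [3.132, 0.006, 1.409]
force: [-0.2, -0.0, -1.2]
width: 0.0122
```

Emit:
{"fn": "apply_moves", "kwargs": {"commands": [[[0,0,0.006,0],[0,0,0.006,0],[0,0,0.005,0],[0,0,0,0]]]}}

```text
time_s: 3.95
tool_pos: [0.4575, -0.2132, 0.1027]
ee_rot: [3.133, 0.005, 1.409]
force: [0.4, -1.2, -3.2]
width: 0.0118
```

```bash
python3 - <<'E'
from h import *
im=manip.capture("side");zoom(im,"pics/zs3.png",230,140,340,225,6)
o=manip.get_obs();print(o["tool_pos"],o["ee_rot"],o["force"],o["width"])
E
```

```text
[ 0.4574 -0.2132  0.1023] [3.1332 0.0051 1.4089] [-0.0893 -0.3947 -2.2053] 0.012106467648071051
```

View pics/zs3.png

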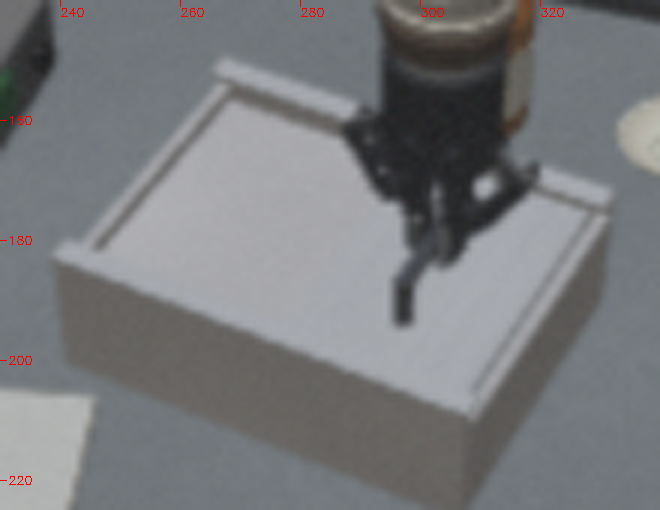

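Emit:
{"fn": "apply_moves", "kwargs": {"commands": [[[0.0148,-0.0024,0,0],[0.0148,-0.0024,0,0],[0.0148,-0.0024,0,0],[0.0148,-0.0024,0,0]]]}}

```text
time_s: 4.4
tool_pos: [0.517, -0.2229, 0.1023]
ee_rot: [3.134, 0.005, 1.408]
force: [0.1, -0.7, -2.4]
width: 0.0122
```

Emit:
{"fn": "apply_moves", "kwargs": {"commands": [[[0.0152,-0.0024,0,0],[0.0152,-0.0024,0,0],[0.0152,-0.0024,0,0],[0.0152,-0.0024,0,0],[0.0147,-0.0024,0,0]]]}}

```text
time_s: 4.9
tool_pos: [0.5951, -0.2351, 0.1004]
ee_rot: [3.136, 0.005, 1.408]
force: [0.4, 0.7, -2.6]
width: 0.0121
```

```bash
python3 - <<'E'
from h import *
im=manip.capture("side");zoom(im,"pics/zs4.png",230,140,340,225,6)
o=manip.get_obs();print(o["tool_pos"],o["ee_rot"],o["force"],o["width"],o["qpos"])
E
```

```text
[ 0.5968 -0.2353  0.0999] [3.1352 0.0046 1.4084] [-2.7936  1.1162 -3.5743] 0.012010603659532545 [-0.3741  0.2885  0.1544  1.4296 -0.0031  1.3591]
```

View pics/zs4.png

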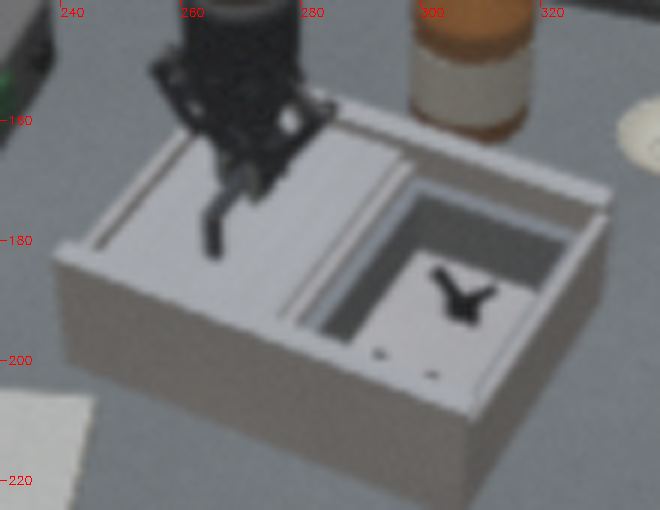

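Emit:
{"fn": "apply_moves", "kwargs": {"commands": [[[0,0,-0.003,0],[0,0,-0.0025,0],[0,0,0,0]]]}}

```text
time_s: 5.25
tool_pos: [0.5974, -0.2354, 0.0957]
ee_rot: [3.133, 0.005, 1.409]
force: [0.4, 0.3, -3.0]
width: 0.0116
```

Emit:
{"fn": "apply_moves", "kwargs": {"commands": [[[0,0,0,0],[0,0,0,0],[0,0,0,0]]], "grip": 0.04}}

```text
time_s: 5.55
tool_pos: [0.5964, -0.2353, 0.0962]
ee_rot: [3.132, 0.005, 1.408]
force: [-0.1, -0.0, -0.8]
width: 0.04
```

Emit:
{"fn": "apply_moves", "kwargs": {"commands": [[[0,0,0.02,0],[0,0,0.04,0],[0,0,0.05,0],[0,0,0.05,0]]]}}

```text
time_s: 5.95
tool_pos: [0.5916, -0.2338, 0.2518]
ee_rot: [-3.136, 0.002, 1.408]
force: [1.1, -0.6, 0.1]
width: 0.0398
```

Emit:
{"fn": "apply_moves", "kwargs": {"commands": [[[0.012,0.044,0.018,0.032],[0.012,0.044,0.018,0.032],[0.012,0.044,0.018,0.032],[0.012,0.044,0.018,0.032],[0.012,0.044,0.018,0.032]]]}}

```text
time_s: 6.45
tool_pos: [0.6508, -0.0142, 0.3518]
ee_rot: [3.137, 0.005, 1.563]
force: [1.1, -0.4, 0.7]
width: 0.0399
```

```bash
python3 - <<'E'
from h import *
im=manip.capture("side");zoom(im,"pics/zs5.png",230,140,340,225,6)
im=manip.capture("top");cv2.imwrite("pics/top5.png",im);zoom(im,"pics/zt5.png",295,145,405,275,4)
o=manip.get_obs();print(o["tool_pos"],o["ee_rot"],o["force"],o["width"],o["qpos"])
E
```

```text
[ 0.6521 -0.0106  0.3524] [3.135  0.0036 1.5682] [ 0.0729 -0.5358  0.0025] 0.03982031984065658 [-0.0148  0.4755  0.9036  1.9922 -0.0035  1.5586]
```

View pics/zt5.png

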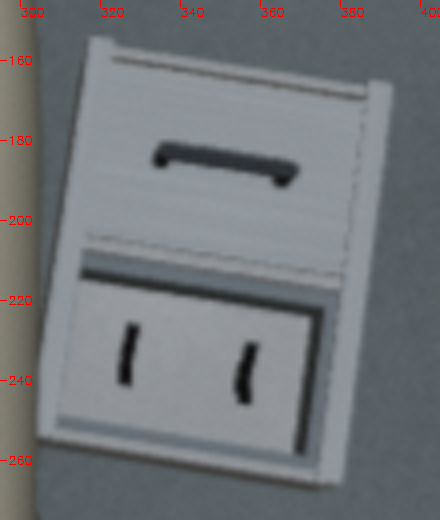

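View pics/zs5.png

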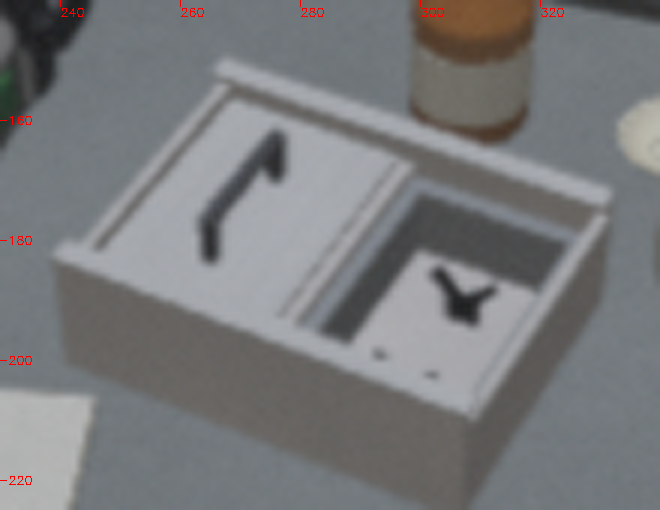

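```bash
cat > kin.py <<'E'
import numpy as np
D=[(.0875,.1751,.5498,.2306),(-.0327,-.1512,.5033,.1251),(.2885,.1544,.6416,.0999),(.4755,.9036,.6522,.3524),(-.0315,-.1971,.5067,.1007)]
A=[];b=[]
for q2,q3,r,z in D:
    e=q3-q2
    A+=[[1,0,np.sin(q2),np.cos(e),-np.sin(e)],[0,1,np.cos(q2),np.sin(e),np.cos(e)]];b+=[r,z]
x,res,rk,sv=np.linalg.lstsq(np.array(A),np.array(b),rcond=None)
r0,h,L1,a,c=x
def wrist(q2,e): return r0+L1*np.sin(q2)+a*np.cos(e)-c*np.sin(e), h+L1*np.cos(q2)+a*np.sin(e)+c*np.cos(e)
E
python3 - <<'E'
from kin import *
print(x,rk,np.abs(np.array(A)@x-b).max())
for q2 in(-.7,-.5,-.3,-.1,.1,.3,.45):
  for e in(.709,.95,1.2,1.267):
    if e+q2<1.24: print(q2,e,np.round(wrist(q2,e),3))
E
```

```text
[-0.00275577 -0.28508969  0.43157414  0.52099877  0.04088205] 5 0.002437631850016553
-0.7 0.709 [0.088 0.415]
-0.7 0.95 [-0.011  0.493]
-0.7 1.2 [-0.13   0.545]
-0.7 1.267 [-0.164  0.554]
-0.5 0.709 [0.159 0.464]
-0.5 0.95 [0.06  0.541]
-0.5 1.2 [-0.059  0.594]
-0.5 1.267 [-0.093  0.603]
-0.3 0.709 [0.239 0.497]
-0.3 0.95 [0.14  0.575]
-0.3 1.2 [0.02  0.628]
-0.3 1.267 [-0.013  0.637]
-0.1 0.709 [0.323 0.515]
-0.1 0.95 [0.224 0.592]
-0.1 1.2 [0.105 0.645]
-0.1 1.267 [0.071 0.654]
0.1 0.709 [0.409 0.515]
0.1 0.95 [0.31  0.592]
0.3 0.709 [0.494 0.497]
0.45 0.709 [0.554 0.474]
```

Emit:
{"fn": "apply_moves", "kwargs": {"commands": [[[-0.04,0,0.03,0],[-0.04,0,0.03,0],[-0.04,0,0.03,0],[-0.04,0,0.03,0],[-0.03,0,0.03,0]]]}}

```text
time_s: 7.05
tool_pos: [0.4596, -0.0096, 0.4954]
ee_rot: [-3.133, 0.004, 1.571]
force: [0.8, 0.4, 0.4]
width: 0.0399
```

Emit:
{"fn": "apply_moves", "kwargs": {"commands": [[[0,0,0.03,0],[0,0,0.03,0],[0,0,0.03,0]]]}}

```text
time_s: 7.35
tool_pos: [0.4467, -0.0106, 0.5332]
ee_rot: [3.076, 0.006, 1.569]
force: [0.1, -0.1, -0.2]
width: 0.0404
```

```bash
python3 - <<'E'
from h import *
o=manip.get_obs();print(o["tool_pos"],o["ee_rot"],o["force"],o["width"],o["qpos"])
E
```

```text
[ 0.4467 -0.0106  0.5332] [3.0762 0.0059 1.5694] [ 0.1314 -0.1359 -0.2018] 0.04035553485162817 [-0.0207  0.1724  0.9442  2.2771 -0.0046  1.5511]
```

Emit:
{"fn": "apply_moves", "kwargs": {"commands": [[[-0.01,0,0.045,0],[-0.01,0,0.045,0],[-0.01,0,0.045,0],[-0.01,0,0.045,0],[-0.01,0,0.045,0]]]}}

```text
time_s: 7.85
tool_pos: [0.386, -0.0116, 0.5998]
ee_rot: [2.915, 0.01, 1.568]
force: [0.2, -0.6, -0.2]
width: 0.0404
```

```bash
python3 - <<'E'
from h import *
o=manip.get_obs();print(o["tool_pos"],o["ee_rot"],o["force"],o["width"],o["qpos"])
E
```

```text
[ 0.386  -0.0116  0.5998] [2.9154 0.0099 1.5678] [ 0.1925 -0.585  -0.1672] 0.04037327414643715 [-0.0269  0.0231  0.9557  2.277  -0.0043  1.5452]
```

Emit:
{"fn": "apply_moves", "kwargs": {"commands": [[[0,0,0.05,0],[0,0,0.05,0],[0,0,0.05,0],[0,0,0.05,0],[0,0,0.05,0]]]}}

```text
time_s: 8.35
tool_pos: [0.3801, -0.0124, 0.6717]
ee_rot: [2.722, 0.015, 1.566]
force: [-0.9, -0.2, -0.3]
width: 0.0396
```

```bash
python3 - <<'E'
from h import *
o=manip.get_obs();print(o["tool_pos"],o["ee_rot"],o["force"],o["width"],o["qpos"])
E
```

```text
[ 0.3801 -0.0124  0.6717] [2.722  0.0151 1.5657] [-0.8633 -0.2178 -0.3411] 0.039604035281498584 [-0.0298  0.035   1.161   2.277  -0.0037  1.5421]
```

Emit:
{"fn": "apply_moves", "kwargs": {"commands": [[[-0.02,0,0.035,0],[-0.02,0,0.035,0],[-0.02,0,0.035,0],[-0.02,0,0.03,0]]]}}

```text
time_s: 8.75
tool_pos: [0.3063, -0.0128, 0.7072]
ee_rot: [2.617, 0.019, 1.564]
force: [0.3, -0.7, 1.3]
width: 0.04
```

```bash
python3 - <<'E'
from h import *
o=manip.get_obs();print(o["tool_pos"],o["ee_rot"],o["force"],o["width"],o["qpos"])
E
```

```text
[ 0.3063 -0.0128  0.7072] [2.6167 0.0187 1.5639] [ 0.3024 -0.6771  1.2954] 0.03997635459736572 [-0.0443 -0.1128  1.1186  2.2771  0.0025  1.5291]
```

```bash
python3 - <<'E'
from h import *
im=cv2.imread("pics/top0.png");g=cv2.cvtColor(im,6).astype(float)
w=np.clip(100-g,0,None)
def cen(w,b):
    x0,y0,x1,y1=b;W=w[y0:y1,x0:x1];Y,X=np.mgrid[y0:y1,x0:x1];return np.array([(W*X).sum(),(W*Y).sum()])/W.sum()
a=cen(w,(162,212,177,230));b=cen(w,(214,201,229,218));print(a,b)
for z in(.13,.135):
    A=plane("top",a,z);B=plane("top",b,z);d=A-B;print(z,(A+B)/2,np.linalg.norm(d),np.degrees(np.arctan2(-d[0],d[1])))
# shelf front edge in top: corners
g2=cv2.cvtColor(cv2.imread("pics/side0.png"),6).astype(float);w2=np.clip(80-g2,0,None)
n=cen(w2,(236,274,253,291));print("near cap side",n,tri(n,a))
# shelf front lower edge: top view corners at z=.242 top edge
L=plane("top",(134.7,210),.242);R=plane("top",(238.5,188),.242);d=L-R;print("shelf",L,R,(L+R)/2,np.degrees(np.arctan2(-d[0],d[1])))
L=plane("side",(225,281.5),.242);R=plane("side",(242.5,206),.242);d=L-R;print("shelf side",L,R,(L+R)/2,np.degrees(np.arctan2(-d[0],d[1])))
E
```

```text
[169.4999 221.1058] [221.3409 209.6206]
0.13 [0.5055 0.2133 0.13  ] 0.1506209600452767 12.573910654960383
0.135 [0.5047 0.2125 0.135 ] 0.1500826112080911 12.5739106549604
near cap side [244.8021 281.7885] (array([0.49  , 0.2868, 0.1315]), array([ 0.5796,  0.1187, -0.0861, -0.3983]))
shelf [0.5025 0.3554 0.242 ] [0.5609 0.0832 0.242 ] [0.5317 0.2193 0.242 ] 12.103549459041444
shelf side [0.5092 0.3641 0.242 ] [0.5716 0.09   0.242 ] [0.5404 0.2271 0.242 ] 12.827784347713633
```

Emit:
{"fn": "apply_moves", "kwargs": {"commands": [[[0.0094,0.0203,-0.0387,0.0223],[0.0094,0.0203,-0.0387,0.0223],[0.0094,0.0203,-0.0387,0.0223],[0.0094,0.0203,-0.0387,0.0223],[0.0094,0.0203,-0.0387,0.0223]]], "grip": 0.06}}

```text
time_s: 9.25
tool_pos: [0.343, 0.074, 0.5475]
ee_rot: [2.595, 0.018, 1.656]
force: [0.6, -1.0, 0.4]
width: 0.0603
```

Emit:
{"fn": "apply_moves", "kwargs": {"commands": [[[0.0095,0.0193,-0.038,0.024],[0.0095,0.0193,-0.038,0.024],[0.0095,0.0193,-0.038,0.024],[0.0095,0.0193,-0.038,0.024],[0.0095,0.0193,-0.038,0.024]]]}}

```text
time_s: 9.75
tool_pos: [0.3891, 0.1742, 0.3492]
ee_rot: [2.59, 0.016, 1.783]
force: [0.5, 0.1, 0.3]
width: 0.0596
```

Emit:
{"fn": "apply_moves", "kwargs": {"commands": [[[0,0,0,0],[0,0,0,0]]]}}

```text
time_s: 9.95
tool_pos: [0.3878, 0.1747, 0.3428]
ee_rot: [2.598, 0.019, 1.786]
force: [0.0, -0.1, 1.1]
width: 0.0599
```

```bash
cat > st.py <<'E'
from h import *
from scipy.spatial.transform import Rotation as Ro
def st():
    o=manip.get_obs();R=Ro.from_euler("xyz",o["ee_rot"]).as_matrix();p=np.array(o["tool_pos"])
    print("t",o["time_s"],"p",p,"rot",np.array(o["ee_rot"]),"grasp",p-.019*R[:,2],"zt",R[:,2],"xt",R[:,0]);print("f",np.array(o["force"]),"w",o["width"],"q",np.array(o["qpos"]))
    return p,R,o
E
python3 - <<'E'
from st import *
p,R,o=st()
T=np.array([.5055,.2133,.13]); print("to pre(90mm)",T-.09*R[:,2]+.019*R[:,2]-p)
E
```

```text
t 9.95 p [0.3878 0.1747 0.3428] rot [2.5984 0.0191 1.7856] grasp [0.3781 0.1729 0.3591] zt [ 0.5085  0.0942 -0.8559] xt [-0.2131  0.9768 -0.0191]
f [ 0.0175 -0.091   1.1054] w 0.05989566740447017 q [ 0.5468 -0.6601 -0.2916  1.4253 -0.185   1.8488]
to pre(90mm) [ 0.0816  0.0319 -0.152 ]
```

Emit:
{"fn": "apply_moves", "kwargs": {"commands": [[[0.02,0.008,-0.037,0],[0.02,0.008,-0.037,0],[0.02,0.008,-0.037,0],[0.018,0.007,-0.033,0],[0,0,0,0]]]}}

```text
time_s: 10.45
tool_pos: [0.4706, 0.2051, 0.2092]
ee_rot: [2.58, 0.014, 1.781]
force: [-1.0, -0.8, -0.9]
width: 0.0599
```

```bash
python3 - <<'E'
from st import *
p,R,o=st()
im=manip.capture("side");zoom(im,"pics/zs6.png",170,130,300,320,3);im=manip.capture("top");zoom(im,"pics/zt6.png",120,130,270,270,4)
T=np.array([.5055,.2133,.13]); d=T+.019*R[:,2]-p;print("to go",d,"along",d@R[:,2],"jaw",d@R[:,1],"x",d@R[:,0])
g=p-.019*R[:,2]
for n in C: print(n,"grasp px",proj(n,g),"tube px",proj(n,T),"tips",proj(n,[p+.03*R[:,1],p-.03*R[:,1]]))
E
```

```text
t 10.45 p [0.4706 0.2051 0.2092] rot [2.5798 0.0138 1.7811] grasp [0.4607 0.2032 0.2253] zt [ 0.5234  0.0998 -0.8462] xt [-0.2087  0.9779 -0.0138]
f [-1.0406 -0.8414 -0.8718] w 0.059861494932221024 q [ 0.5024 -0.5626 -0.5187  1.0751 -0.1653  1.8131]
to go [ 0.0448  0.0101 -0.0953] along 0.10510036730554949 jaw -0.011875731542167589 x 0.0018782874586910595
side grasp px [[262.6894 244.8536]] tube px [[249.7136 261.835 ]] tips [[250.9782 243.8073]
 [268.1434 251.555 ]]
top grasp px [[193.2618 226.5118]] tube px [[195.4814 215.3578]] tips [[190.8035 213.5622]
 [196.3738 233.5223]]
```

View pics/zs6.png

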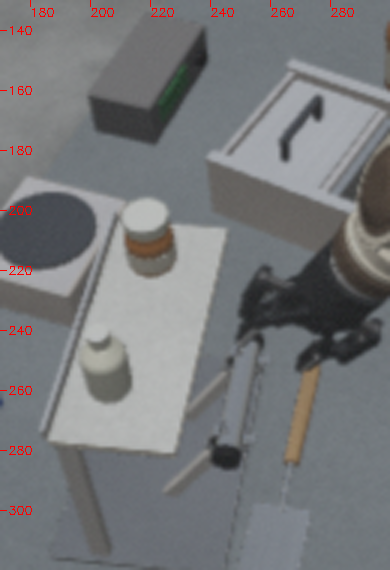

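View pics/zt6.png

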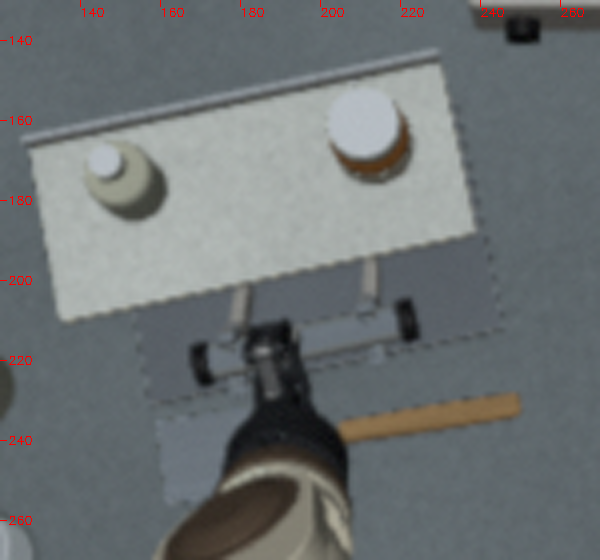

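```bash
python3 - <<'E'
from st import *
p,R,o=st()
for s in(0,.02,.04,.07,.12): print(s,[np.round(proj("top",p-s*R[:,2]+j*R[:,1])[0],1).tolist() for j in(-.055,-.04,0,.04,.055)],[np.round(proj("side",p-s*R[:,2]+j*R[:,1])[0],1).tolist() for j in(-.055,-.04,0,.04,.055)])
E
```

```text
t 10.55 p [0.4709 0.2055 0.2145] rot [2.5739 0.0121 1.7812] grasp [0.4608 0.2035 0.2305] zt [ 0.528   0.1023 -0.8431] xt [-0.2089  0.9779 -0.0121]
f [-0.131  -0.5755  0.8094] w 0.05971973713334315 q [ 0.5031 -0.5661 -0.5131  1.0782 -0.1657  1.8134]
0 [[198.2, 241.3], [196.8, 236.4], [193.1, 223.3], [189.4, 209.8], [187.9, 204.6]] [[274.9, 253.8], [270.7, 251.9], [259.4, 246.7], [247.8, 241.5], [243.4, 239.4]]
0.02 [[197.9, 244.6], [196.5, 239.7], [192.8, 226.3], [189.0, 212.7], [187.5, 207.5]] [[278.3, 250.9], [274.1, 249.0], [262.7, 243.7], [251.0, 238.3], [246.6, 236.3]]
0.04 [[197.6, 248.0], [196.2, 243.0], [192.4, 229.5], [188.5, 215.7], [187.0, 210.5]] [[281.8, 248.0], [277.5, 246.0], [266.0, 240.6], [254.3, 235.1], [249.8, 233.1]]
0.07 [[197.2, 253.2], [195.7, 248.1], [191.9, 234.4], [187.9, 220.4], [186.4, 215.0]] [[287.2, 243.4], [282.9, 241.4], [271.2, 235.8], [259.3, 230.2], [254.7, 228.1]]
0.12 [[196.4, 262.4], [194.9, 257.2], [190.8, 243.1], [186.7, 228.7], [185.1, 223.2]] [[296.5, 235.4], [292.1, 233.3], [280.2, 227.5], [268.0, 221.6], [263.4, 219.3]]
```

Emit:
{"fn": "apply_moves", "kwargs": {"commands": [[[-0.013,-0.003,-0.0085,0],[0.0106,0.002,-0.0169,0],[0.0106,0.002,-0.0169,0],[0,0,0,0]]]}}

```text
time_s: 10.95
tool_pos: [0.4817, 0.207, 0.1878]
ee_rot: [2.556, 0.007, 1.779]
force: [-0.5, -0.8, -0.7]
width: 0.0599
```

```bash
cat > go.py <<'E'
from st import *
p,R,o=st()
T=np.array([.5055,.2133,.13]); d=T+.019*R[:,2]-p;print("to go",d,"along",d@R[:,2],"jaw",d@R[:,1],"x",d@R[:,0], "yhat",R[:,1])
E
python3 go.py
```

```text
t 10.95 p [0.4817 0.207  0.1878] rot [2.5557 0.007  1.7794] grasp [0.4714 0.2049 0.2036] zt [ 0.5422  0.1088 -0.8332] xt [-0.2071  0.9783 -0.007 ]
f [-0.4788 -0.7966 -0.6904] w 0.059901678358616595 q [ 0.4935 -0.5649 -0.5723  0.9976 -0.1617  1.8065]
to go [ 0.0341  0.0084 -0.0736] along 0.08074362587536213 jaw -0.01146253557782848 x 0.001636986641881184 yhat [0.8143 0.1764 0.5529]
```

Emit:
{"fn": "apply_moves", "kwargs": {"commands": [[[0.003,0.001,-0.015,0],[0.004,0.001,-0.015,0],[0.004,0.001,-0.015,0]]]}}

```text
time_s: 11.25
tool_pos: [0.4953, 0.2111, 0.156]
ee_rot: [2.54, 0.003, 1.778]
force: [0.1, 0.4, -0.2]
width: 0.0599
```

```bash
python3 go.py
```

```text
t 11.25 p [0.4953 0.2111 0.156 ] rot [2.5404 0.0027 1.7783] grasp [0.4848 0.209  0.1717] zt [ 0.554   0.1143 -0.8246] xt [-0.206   0.9785 -0.0027]
f [ 0.1481  0.3888 -0.1547] w 0.05987835430487264 q [ 0.4867 -0.5445 -0.629   0.9039 -0.1587  1.8015]
to go [ 0.0207  0.0043 -0.0417] along 0.04633787682919196 jaw -0.00610618941523778 x 9.180833104628465e-05 yhat [0.8066 0.1714 0.5656]
```

Emit:
{"fn": "apply_moves", "kwargs": {"commands": [[[0.006,0.001,-0.016,0],[0.006,0.001,-0.016,0],[0,0,0,0]]]}}

```text
time_s: 11.55
tool_pos: [0.509, 0.2138, 0.1322]
ee_rot: [2.532, 0.0, 1.778]
force: [0.1, -0.0, -0.1]
width: 0.0603
```

```bash
cat >> go.py <<'E'
import sys
if len(sys.argv)>1:
    k=sys.argv[1];zoom(manip.capture("side"),f"pics/zs{k}.png",170,130,300,320,3);zoom(manip.capture("top"),f"pics/zt{k}.png",120,130,270,270,4)
E
python3 go.py 7
```

```text
t 11.55 p [0.509  0.2138 0.1322] rot [2.5319 0.0005 1.7776] grasp [0.4983 0.2116 0.1478] zt [ 0.5605  0.1172 -0.8198] xt [-0.2054  0.9787 -0.0005]
f [ 0.1062 -0.0059 -0.0542] w 0.060264836644908094 q [ 0.4768 -0.5124 -0.6599  0.8308 -0.1537  1.7937]
to go [ 0.0072  0.0017 -0.0178] along 0.018803375715373827 jaw -0.00414815573722295 x 0.00020107497452834117 yhat [0.8023 0.1686 0.5726]
```

View pics/zs7.png

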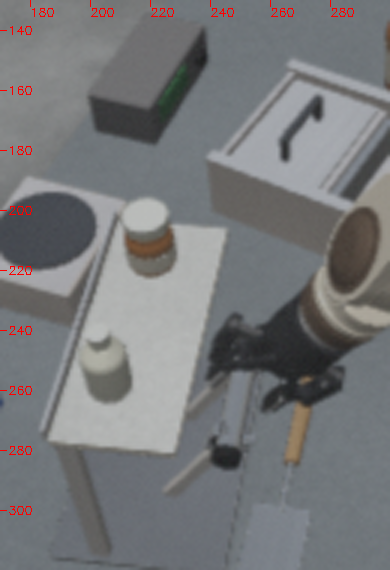

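View pics/zt7.png

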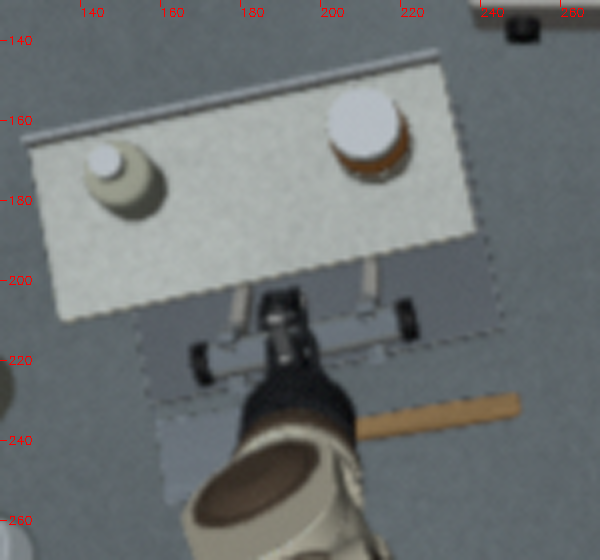

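Emit:
{"fn": "apply_moves", "kwargs": {"commands": [[[0.002,0.0005,-0.011,0],[0.002,0.0005,-0.011,0],[0,0,0,0]]]}}

```text
time_s: 11.95
tool_pos: [0.5147, 0.216, 0.1159]
ee_rot: [2.523, -0.002, 1.778]
force: [-0.1, 0.5, 0.4]
width: 0.0598
```

```bash
python3 go.py
```

```text
t 11.95 p [0.5147 0.216  0.1159] rot [ 2.5234 -0.0018  1.7779] grasp [0.5039 0.2137 0.1313] zt [ 0.5668  0.1206 -0.815 ] xt [-0.2056  0.9786  0.0018]
f [-0.1413  0.517   0.3941] w 0.059775346690311496 q [ 0.475  -0.4986 -0.6873  0.7807 -0.1526  1.7919]
to go [ 0.0016 -0.0004 -0.0013] along 0.0019355447587161637 jaw 0.00039573773137348994 x -0.0007263165222585857 yhat [0.7978 0.1666 0.5795]
```

Emit:
{"fn": "apply_moves", "kwargs": {"commands": [[[0,0,0,0],[0,0,0,0],[0,0,0,0],[0,0,0,0]]], "grip": 0.0, "grip_force": 80}}

```text
time_s: 12.35
tool_pos: [0.5147, 0.216, 0.1163]
ee_rot: [2.523, -0.002, 1.778]
force: [-1.1, -0.4, -1.0]
width: 0.0236
```

```bash
python3 go.py
```

```text
t 12.35 p [0.5147 0.216  0.1163] rot [ 2.5234 -0.0016  1.778 ] grasp [0.5039 0.2137 0.1318] zt [ 0.5669  0.1205 -0.8149] xt [-0.2057  0.9786  0.0016]
f [-1.1338 -0.3943 -0.9813] w 0.023615378705544237 q [ 0.4752 -0.4989 -0.6866  0.7816 -0.1528  1.7919]
to go [ 0.0016 -0.0004 -0.0018] along 0.0023166864358100223 jaw 0.00018876220801801967 x -0.0007464236277389182 yhat [0.7977 0.1667 0.5796]
```

Emit:
{"fn": "apply_moves", "kwargs": {"commands": [[[-0.0026,-0.0006,0.0042,0],[-0.0026,-0.0006,0.0042,0],[-0.0026,-0.0006,0.0042,0]]]}}

```text
time_s: 12.65
tool_pos: [0.5059, 0.2135, 0.1259]
ee_rot: [2.528, -0.001, 1.777]
force: [7.2, 1.1, -3.3]
width: 0.0234
```

```bash
python3 go.py
```

```text
t 12.65 p [0.5059 0.2135 0.1259] rot [ 2.5276 -0.0005  1.7774] grasp [0.4952 0.2113 0.1414] zt [ 0.5638  0.1186 -0.8174] xt [-0.2051  0.9787  0.0005]
f [ 7.2161  1.1235 -3.2599] w 0.023357713179081595 q [ 0.48   -0.523  -0.6805  0.8169 -0.1558  1.7964]
to go [ 0.0103  0.002  -0.0114] along 0.015343035440474707 jaw 0.0019845933604838908 x -0.000141278499062617 yhat [0.8    0.1673 0.5761]
```

Emit:
{"fn": "apply_moves", "kwargs": {"commands": [[[-0.0014,-0.0003,0.006,0],[-0.0018,-0.0004,0.006,0],[-0.002,-0.0004,0.006,0]]]}}

```text
time_s: 12.95
tool_pos: [0.4998, 0.2121, 0.144]
ee_rot: [2.529, -0.0, 1.777]
force: [-0.1, 0.2, -1.5]
width: 0.024
```

```bash
python3 go.py
```

```text
t 12.95 p [0.4998 0.2121 0.144 ] rot [ 2.5294 -0.0002  1.7772] grasp [0.4891 0.2098 0.1595] zt [ 0.5624  0.1179 -0.8184] xt [-0.2049  0.9788  0.0002]
f [-0.1418  0.1884 -1.5126] w 0.023961574197204485 q [ 0.4839 -0.5421 -0.6559  0.8629 -0.158   1.8   ]
to go [ 0.0164  0.0035 -0.0295] along 0.03377031284071799 jaw -0.0032717961910950794 x 3.484384045389163e-05 yhat [0.801  0.1676 0.5747]
```

Pulled about 32 mm and the forces have dropped to the tube's weight, so it is out of the clips. I'll move clear and look.

Emit:
{"fn": "apply_moves", "kwargs": {"commands": [[[-0.01,-0.0022,0.016,0],[-0.012,-0.003,0.019,0],[-0.016,-0.003,0.025,0],[-0.016,-0.004,0.025,0],[-0.01,-0.01,0.025,0]]]}}

```text
time_s: 13.45
tool_pos: [0.4308, 0.1882, 0.2542]
ee_rot: [2.538, 0.002, 1.778]
force: [0.1, 0.6, -1.5]
width: 0.0235
```

```bash
python3 go.py 8
```

```text
t 13.45 p [0.4308 0.1882 0.2542] rot [2.5376 0.0016 1.7777] grasp [0.4202 0.186  0.2698] zt [ 0.5561  0.1154 -0.8231] xt [-0.2054  0.9787 -0.0016]
f [ 0.1339  0.5698 -1.5398] w 0.023525739837954536 q [ 0.5183 -0.6977 -0.5196  1.1681 -0.1762  1.829 ]
to go [ 0.0853  0.0273 -0.1398] along 0.1656319481360925 jaw -0.006079944720093556 x 0.009427786420694566 yhat [0.8053 0.17   0.5679]
```

View pics/zs8.png

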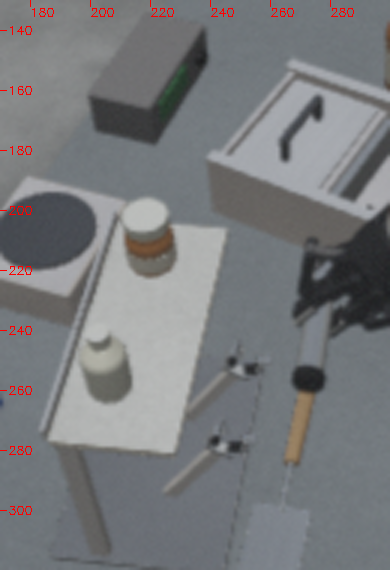

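View pics/zt8.png

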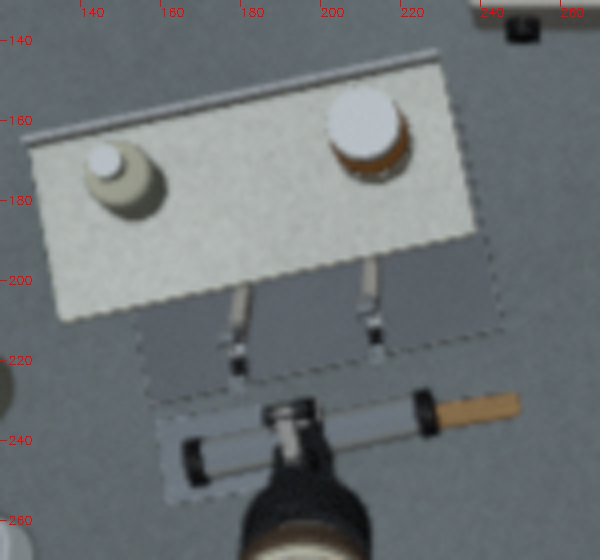

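Emit:
{"fn": "apply_moves", "kwargs": {"commands": [[[0,-0.033,0.005,0],[0,-0.033,0.005,0],[0,-0.03,0.005,0],[0,0,0,0]]]}}

```text
time_s: 13.95
tool_pos: [0.4313, 0.0909, 0.271]
ee_rot: [2.533, 0.0, 1.781]
force: [0.9, 0.0, -1.3]
width: 0.0239
```

```bash
python3 - <<'E'
from st import *
p,R,o=st();print(np.degrees(np.arctan2(p[1],p[0])),np.degrees(np.arctan2(R[1,2],R[0,2])))
# tube centre vs grasp from the earlier top picture
G=np.array([.4202,.186,.2698]);a=plane("top",(167.8,245.5),.27);b=plane("top",(226.2,232.3),.27);xt=np.array([-.2054,.9787,0]);print(((a+b)/2-G)@xt,np.linalg.norm(a-b))
E
```

```text
t 13.95 p [0.4313 0.0909 0.271 ] rot [2.5328 0.     1.7812] grasp [0.4207 0.0886 0.2866] zt [ 0.5592  0.1194 -0.8204] xt [-0.2089  0.9779 -0.    ]
f [ 0.927   0.0036 -1.3033] w 0.02390739078142744 q [ 0.2061 -0.7866 -0.5303  1.2183  0.0025  1.5672]
11.898244441924692 12.053648401678137
-0.0011941088522698464 0.15159155793695153
```

Emit:
{"fn": "apply_moves", "kwargs": {"commands": [[[-0.029,-0.006,0,0],[-0.029,-0.006,0,0],[-0.029,-0.006,0,0]]]}}

```text
time_s: 14.25
tool_pos: [0.3796, 0.0792, 0.28]
ee_rot: [2.59, -0.001, 1.777]
force: [-0.5, 1.0, -1.4]
width: 0.0238
```

```bash
python3 - <<'E'
from st import *
p,R,o=st();print(np.degrees(np.arctan2(p[1],p[0])),np.degrees(np.arctan2(R[1,2],R[0,2])))
E
```

```text
t 14.25 p [0.3796 0.0792 0.28  ] rot [ 2.5896 -0.0007  1.7769] grasp [0.3698 0.0772 0.2962] zt [ 0.5132  0.1079 -0.8515] xt [-0.2047  0.9788  0.0007]
f [-0.5357  1.0095 -1.4215] w 0.02381357193565041 q [ 0.2049 -0.8459 -0.506   1.3587  0.0013  1.5701]
11.792115157641765 11.876610190140077
```

Emit:
{"fn": "apply_moves", "kwargs": {"commands": [[[-0.03,-0.0062,0,0],[-0.03,-0.0062,0,0],[-0.03,-0.0062,0,0],[-0.03,-0.0062,0,0],[-0.03,-0.0062,0,0]]]}}

```text
time_s: 14.75
tool_pos: [0.3048, 0.0662, 0.3177]
ee_rot: [2.707, -0.001, 1.778]
force: [1.0, -0.4, -1.7]
width: 0.0235
```

```bash
python3 - <<'E'
from st import *
p,R,o=st();print(np.degrees(np.arctan2(p[1],p[0])),np.degrees(np.arctan2(R[1,2],R[0,2])))
E
```

```text
t 14.75 p [0.3048 0.0662 0.3177] rot [ 2.7067 -0.0007  1.7781] grasp [0.297  0.0645 0.335 ] zt [ 0.4122  0.0873 -0.9069] xt [-0.2058  0.9786  0.0007]
f [ 0.9681 -0.3974 -1.6839] w 0.02349205504220465 q [ 0.217  -0.8456 -0.3727  1.6088 -0.0035  1.5799]
12.250553121945803 11.956213924078666
```

Emit:
{"fn": "apply_moves", "kwargs": {"commands": [[[-0.025,-0.0052,-0.02,0],[-0.025,-0.0052,-0.02,0],[-0.025,-0.0052,-0.02,0],[-0.025,-0.0052,-0.02,0]]]}}

```text
time_s: 15.15
tool_pos: [0.2762, 0.0633, 0.2758]
ee_rot: [2.813, 0.002, 1.778]
force: [0.3, 0.5, -2.1]
width: 0.0236
```

```bash
python3 - <<'E'
from st import *
p,R,o=st();print(np.degrees(np.arctan2(p[1],p[0])),np.degrees(np.arctan2(R[1,2],R[0,2])))
E
```

```text
t 15.15 p [0.2762 0.0633 0.2758] rot [2.8131 0.0016 1.7785] grasp [0.2702 0.0621 0.2937] zt [ 0.316   0.0651 -0.9465] xt [-0.2062  0.9785 -0.0016]
f [ 0.3039  0.4921 -2.1384] w 0.023580220942208855 q [ 0.2361 -0.8461 -0.428   1.6605 -0.0106  1.5972]
12.915722502414416 11.63818732112186
```

Emit:
{"fn": "apply_moves", "kwargs": {"commands": [[[-0.026,-0.007,-0.02,0],[-0.026,-0.007,-0.02,0],[-0.026,-0.007,-0.02,0],[-0.026,-0.007,-0.02,0],[-0.026,-0.007,-0.02,0]]]}}

```text
time_s: 15.65
tool_pos: [0.2406, 0.0503, 0.2163]
ee_rot: [2.953, 0.004, 1.778]
force: [0.1, 0.1, -2.2]
width: 0.0236
```

```bash
python3 - <<'E'
from st import *
p,R,o=st();print(np.degrees(np.arctan2(p[1],p[0])),np.degrees(np.arctan2(R[1,2],R[0,2])))
E
```

```text
t 15.65 p [0.2406 0.0503 0.2163] rot [2.9534 0.0039 1.7783] grasp [0.2371 0.0496 0.235 ] zt [ 0.1839  0.0348 -0.9823] xt [-0.206   0.9785 -0.0039]
f [ 0.0774  0.087  -2.2469] w 0.02358419829416614 q [ 0.2113 -0.8466 -0.522   1.7073 -0.0046  1.5738]
11.80286989038097 10.706694954913768
```

Emit:
{"fn": "apply_moves", "kwargs": {"commands": [[[-0.024,-0.005,-0.015,0],[-0.024,-0.005,-0.015,0],[-0.024,-0.005,-0.015,0]]]}}

```text
time_s: 15.95
tool_pos: [0.2192, 0.0462, 0.1895]
ee_rot: [3.025, 0.004, 1.777]
force: [0.5, 0.0, -2.9]
width: 0.0236
```

Emit:
{"fn": "apply_moves", "kwargs": {"commands": [[[0.02,-0.02,0.03,-0.05],[0.02,-0.03,0.03,-0.05],[0.02,-0.03,0.015,-0.05],[0.025,-0.035,0,-0.05]]]}}

```text
time_s: 16.35
tool_pos: [0.3024, -0.0699, 0.2637]
ee_rot: [3.03, 0.003, 1.583]
force: [0.8, 1.6, -1.8]
width: 0.0235
```

```bash
python3 - <<'E'
from st import *
p,R,o=st();print(np.degrees(np.arctan2(p[1],p[0])),np.degrees(np.arctan2(R[1,2],R[0,2])))
E
```

```text
t 16.35 p [ 0.3024 -0.0699  0.2637] rot [3.0305 0.0033 1.5827] grasp [ 0.3003 -0.0698  0.2826] zt [ 0.1109 -0.002  -0.9938] xt [-0.0119  0.9999 -0.0033]
f [ 0.7566  1.555  -1.7938] w 0.023498256194883885 q [-0.2505 -0.5664 -0.2908  1.7382  0.0256  1.3096]
-13.005777641252052 -1.0089616630636506
```

```bash
python3 - <<'E'
from h import *
g=cv2.cvtColor(cv2.imread("pics/top5.png"),6)
x0,y0,x1,y1=322,222,364,250
m=(g[y0:y1,x0:x1]<75).astype(np.uint8);N,l,s,c=cv2.connectedComponentsWithStats(m)
Bs=[]
for i in range(1,N):
    if s[i,4]>20 and s[i,3]<25:
        q=np.argwhere(l==i);top=q[q[:,0]==q[:,0].min()].mean(0)[::-1]+[x0,y0];bot=q[q[:,0]==q[:,0].max()].mean(0)[::-1]+[x0,y0]
        print(s[i],c[i]+[x0,y0],top,bot);Bs.append((c[i]+[x0,y0],top,bot))
for z in(.025,.035,.045): 
    P=[plane("top",b[0],z) for b in Bs];print(z,P[0],P[1],(P[0]+P[1])/2,np.linalg.norm(P[0]-P[1])); d=P[0]-P[1];print(np.degrees(np.arctan2(-d[0],d[1])), [np.linalg.norm(plane("top",b[1],z)-plane("top",b[2],z)) for b in Bs])
# tray model check
th=np.radians(-9.1);R=np.array([[np.cos(th),-np.sin(th)],[np.sin(th),np.cos(th)]])
for n,p in {"FL":(-.076,.113),"FR":(-.076,-.113),"BL":(.222,.113),"BR":(.222,-.113)}.items():
    P=np.r_[np.array([.456,-.2115])+R@p,.102];print(n,P,proj("top",P),proj("side",P))
E
```

```text
[ 3  4  5 15 43] [326.5581 233.2791] [327.5 226. ] [326. 240.]
[32  9  5 15 52] [356.     238.3462] [357.5 231. ] [356. 245.]
0.025 [ 0.4659 -0.1702  0.025 ] [ 0.4502 -0.2592  0.025 ] [ 0.458  -0.2147  0.025 ] 0.0904337544088925
-9.979273299094338 [np.float64(0.04318652470738813), np.float64(0.043088976404957464)]
0.035 [ 0.4647 -0.1691  0.035 ] [ 0.4491 -0.2576  0.035 ] [ 0.4569 -0.2133  0.035 ] 0.08983243256247218
-9.979273299094327 [np.float64(0.04289936422237608), np.float64(0.042802464548609684)]
0.045 [ 0.4635 -0.168   0.045 ] [ 0.448  -0.2559  0.045 ] [ 0.4558 -0.212   0.045 ] 0.08923111071605189
-9.979273299094352 [np.float64(0.04261220373736395), np.float64(0.04251595269226187)]
FL [ 0.3988 -0.0879  0.102 ] [[301.0988 253.3832]] [[308.3021 208.8046]]
FR [ 0.3631 -0.3111  0.102 ] [[379.4294 265.7561]] [[332.7107 171.3605]]
BL [ 0.6931 -0.135   0.102 ] [[315.8837 154.0592]] [[238.8943 182.6716]]
BR [ 0.6573 -0.3582  0.102 ] [[391.6857 165.5756]] [[267.3134 149.506 ]]
```

Emit:
{"fn": "apply_moves", "kwargs": {"commands": [[[0.031,-0.0285,-0.005,-0.0346],[0.031,-0.0285,-0.005,-0.0346],[0.031,-0.0285,-0.005,-0.0346],[0.031,-0.0285,-0.005,-0.0346],[0.031,-0.0285,-0.005,-0.0346]]]}}

```text
time_s: 16.85
tool_pos: [0.4617, -0.2209, 0.2375]
ee_rot: [3.03, 0.003, 1.397]
force: [0.3, 0.4, -0.6]
width: 0.0238
```

Emit:
{"fn": "apply_moves", "kwargs": {"commands": [[[0,0,-0.02,0],[0,0,-0.02,0],[0,0,0,0]]]}}

```text
time_s: 17.15
tool_pos: [0.4641, -0.224, 0.1901]
ee_rot: [3.04, 0.001, 1.393]
force: [-0.3, 0.5, -1.7]
width: 0.0238
```

```bash
cat > pl.py <<'E'
from st import *
import sys
p,R,o=st();c=p-.0167*R[:,2];print("tube",c,"tilt",np.degrees(np.arccos(-R[2,2])),"az tube",np.degrees(np.arctan2(R[1,0],R[0,0])),"to go",np.array([.4565,-.2125,.044])-c)
if len(sys.argv)>1:
    k=sys.argv[1];zoom(manip.capture("side"),f"pics/zs{k}.png",230,110,340,225,5);zoom(manip.capture("top"),f"pics/zt{k}.png",295,145,405,275,4)
E
python3 pl.py 9
```

```text
t 17.15 p [ 0.4641 -0.224   0.1901] rot [3.0399 0.0007 1.3933] grasp [ 0.4622 -0.2236  0.209 ] zt [ 0.0998 -0.0186 -0.9948] xt [ 0.1766  0.9843 -0.0007]
f [-0.3414  0.4988 -1.6757] w 0.023831754886728684 q [-0.4652 -0.1078 -0.1012  1.4797  0.0281  1.2845]
tube [ 0.4624 -0.2237  0.2067] tilt 5.828615244696824 az tube 79.82850220700536 to go [-0.0059  0.0112 -0.1627]
```

View pics/zs9.png

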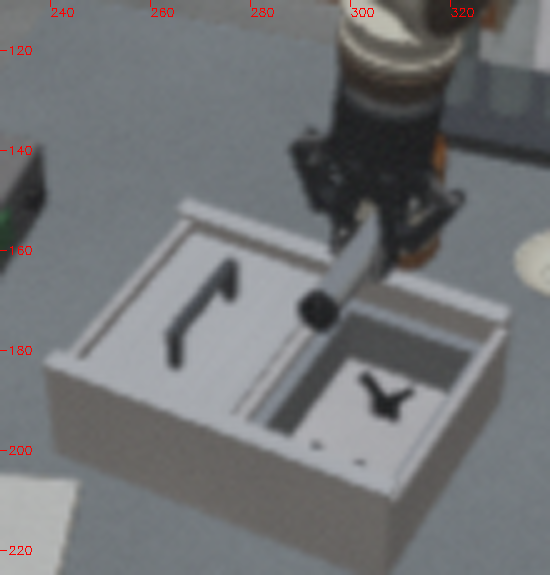

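View pics/zt9.png

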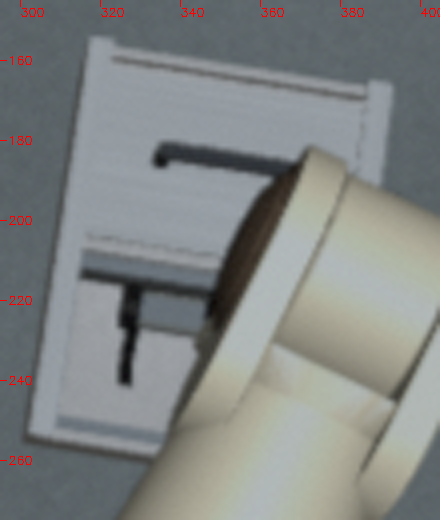

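Emit:
{"fn": "apply_moves", "kwargs": {"commands": [[[-0.004,0.006,-0.025,0.01],[-0.004,0.005,-0.03,0.006],[0,0,-0.03,0],[0,0,-0.01,0],[0,0,0,0]]]}}

```text
time_s: 17.75
tool_pos: [0.4588, -0.2128, 0.1052]
ee_rot: [3.023, 0.006, 1.412]
force: [-0.2, 0.2, -1.7]
width: 0.0236
```

```bash
python3 - <<'E'
from h import *
print(tri((291.5,172),(327,222)), np.array([.4624,-.2237,.2067])+.074*np.array([.1766,.9843,-.0007]))
E
python3 pl.py 10
```

```text
(array([ 0.4788, -0.1526,  0.2026]), array([ 1.5629,  0.2699, -0.2634, -1.3386])) [ 0.4755 -0.1509  0.2066]
t 17.75 p [ 0.4588 -0.2128  0.1052] rot [3.0233 0.0055 1.4119] grasp [ 0.4566 -0.2124  0.1241] zt [ 0.1157 -0.0241 -0.993 ] xt [ 0.1583  0.9874 -0.0055]
f [-0.2114  0.2371 -1.7482] w 0.023627164059971374 q [-0.4505 -0.1475 -0.3017  1.3017  0.0287  1.2806]
tube [ 0.4568 -0.2124  0.1218] tilt 6.786159214103704 az tube 80.89325160988702 to go [-0.0003 -0.0001 -0.0778]
```

View pics/zs10.png

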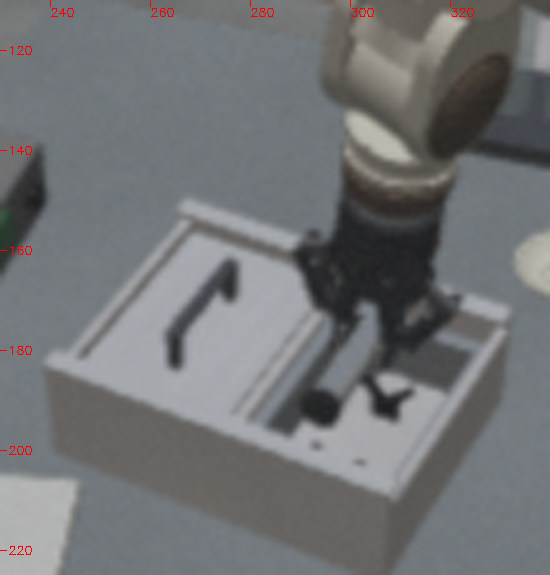

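View pics/zt10.png

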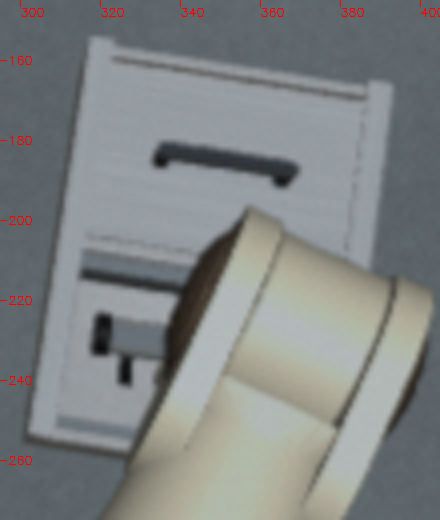

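Emit:
{"fn": "apply_moves", "kwargs": {"commands": [[[0,0,-0.018,0],[0,0,-0.018,0],[0,0,-0.015,0],[0,0,0,0]]]}}

```text
time_s: 18.25
tool_pos: [0.4634, -0.2151, 0.062]
ee_rot: [3.011, 0.009, 1.412]
force: [-1.2, -0.2, -1.2]
width: 0.0235
```

```bash
python3 pl.py
```

```text
t 18.25 p [ 0.4634 -0.2151  0.062 ] rot [3.011  0.0092 1.4115] grasp [ 0.461  -0.2146  0.0809] zt [ 0.1271 -0.0297 -0.9914] xt [ 0.1586  0.9873 -0.0092]
f [-1.2465 -0.1578 -1.1988] w 0.02348981181954779 q [-0.4507 -0.1344 -0.3751  1.2024  0.0287  1.2806]
tube [ 0.4612 -0.2146  0.0786] tilt 7.498651394939025 az tube 80.87554519077051 to go [-0.0047  0.0021 -0.0346]
```

Emit:
{"fn": "apply_moves", "kwargs": {"commands": [[[-0.003,0.0015,-0.008,0],[-0.003,0.0015,-0.008,0],[-0.0005,0.0003,-0.007,0],[0,0,0,0]]]}}

```text
time_s: 18.65
tool_pos: [0.4575, -0.2122, 0.0401]
ee_rot: [3.008, 0.01, 1.411]
force: [0.5, 0.5, -2.4]
width: 0.0236
```

```bash
python3 pl.py 11
```

```text
t 18.65 p [ 0.4575 -0.2122  0.0401] rot [3.0079 0.0101 1.4114] grasp [ 0.455  -0.2116  0.0589] zt [ 0.1301 -0.0311 -0.991 ] xt [ 0.1587  0.9873 -0.0101]
f [ 0.4653  0.4949 -2.4065] w 0.023573346908931092 q [-0.4504 -0.1435 -0.4265  1.1567  0.0287  1.2809]
tube [ 0.4553 -0.2117  0.0566] tilt 7.6839198546296235 az tube 80.8688215245846 to go [ 0.0012 -0.0008 -0.0126]
```

View pics/zs11.png

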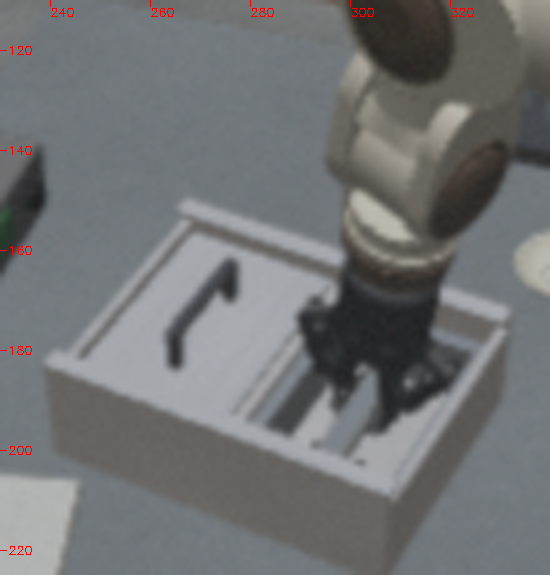

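Emit:
{"fn": "apply_moves", "kwargs": {"commands": [[[0,0,-0.0035,0],[0,0,-0.0035,0],[0,0,0,0]]]}}

```text
time_s: 19.05
tool_pos: [0.4586, -0.2127, 0.0343]
ee_rot: [3.005, 0.011, 1.411]
force: [-0.5, -0.3, -2.2]
width: 0.0237
```

Emit:
{"fn": "apply_moves", "kwargs": {"commands": [[[0,0,-0.002,0],[0,0,-0.002,0]]]}}

```text
time_s: 19.25
tool_pos: [0.4589, -0.2128, 0.0303]
ee_rot: [3.005, 0.011, 1.411]
force: [0.4, -0.1, -1.8]
width: 0.0235
```

```bash
python3 pl.py
```

```text
t 19.25 p [ 0.4589 -0.2128  0.0303] rot [3.005  0.0109 1.4114] grasp [ 0.4563 -0.2122  0.0491] zt [ 0.1327 -0.0323 -0.9906] xt [ 0.1587  0.9873 -0.0109]
f [ 0.3896 -0.0831 -1.8345] w 0.023544256703427042 q [-0.4504 -0.1372 -0.4406  1.1335  0.0287  1.2809]
tube [ 0.4566 -0.2123  0.0468] tilt 7.849742739691718 az tube 80.86623888776235 to go [-0.0001 -0.0002 -0.0028]
```

Emit:
{"fn": "apply_moves", "kwargs": {"commands": [[[0,0,-0.002,0],[0,0,0,0]]]}}

```text
time_s: 19.45
tool_pos: [0.4589, -0.2128, 0.028]
ee_rot: [3.005, 0.011, 1.411]
force: [0.3, -0.2, -1.6]
width: 0.0235
```

Emit:
{"fn": "apply_moves", "kwargs": {"commands": [[[0,0,-0.0015,0],[0,0,0,0]]]}}

```text
time_s: 19.65
tool_pos: [0.4591, -0.2129, 0.028]
ee_rot: [3.004, 0.011, 1.411]
force: [-0.6, 0.5, -1.7]
width: 0.0239
```

Emit:
{"fn": "apply_moves", "kwargs": {"commands": [[[0,0,-0.002,0],[0,0,0,0]]]}}

```text
time_s: 19.85
tool_pos: [0.4592, -0.213, 0.0281]
ee_rot: [3.003, 0.011, 1.411]
force: [-0.2, 0.2, -2.0]
width: 0.0241
```

```bash
python3 pl.py
```

```text
t 19.85 p [ 0.4592 -0.213   0.0281] rot [3.0026 0.0114 1.4111] grasp [ 0.4567 -0.2123  0.0469] zt [ 0.135  -0.0332 -0.9903] xt [ 0.159   0.9872 -0.0114]
f [-0.1909  0.1823 -2.0183] w 0.024075913110272906 q [-0.4505 -0.1375 -0.4454  1.1265  0.0289  1.2812]
tube [ 0.457  -0.2124  0.0447] tilt 7.989034724247024 az tube 80.8520257459416 to go [-0.0005 -0.0001 -0.0007]
```

Emit:
{"fn": "apply_moves", "kwargs": {"commands": [[[0,0,-0.004,0]]]}}

```text
time_s: 19.95
tool_pos: [0.4597, -0.2131, 0.0275]
ee_rot: [3.0, 0.012, 1.411]
force: [-30.2, 13.4, 60.9]
width: 0.0239
```

```bash
python3 pl.py; python3 -c "
from h import *
for i in range(3):
    manip.capture('side');o=manip.get_obs();print(np.array(o['force']),np.array(o['wrist_torque']),np.array(o['tool_pos']),np.array(o['effort']))"
```

```text
t 19.95 p [ 0.4597 -0.2131  0.0275] rot [3.0004 0.0118 1.4111] grasp [ 0.4571 -0.2125  0.0463] zt [ 0.1371 -0.0339 -0.99  ] xt [ 0.159   0.9872 -0.0118]
f [-30.1918  13.4258  60.866 ] w 0.023948218410635606 q [-0.4505 -0.1382 -0.4476  1.1228  0.0291  1.2812]
tube [ 0.4574 -0.2125  0.044 ] tilt 8.117427376966289 az tube 80.84875319049326 to go [-0.0009  0.     -0.    ]
[-19.7058   8.1776  34.4393] [1.4406 2.7063 0.042 ] [ 0.4596 -0.2131  0.0276] [  0.3122 -22.4272  38.3931  -8.3097  -0.0159  -0.0556]
[-19.7377   8.5182  34.4839] [1.4041 2.8191 0.0706] [ 0.4596 -0.2131  0.0277] [  0.2622 -23.264   38.8826  -8.037   -0.0265  -0.0559]
[-18.8178   9.6594  34.7553] [ 1.4494  2.7233 -0.0324] [ 0.4596 -0.2131  0.0277] [  0.2626 -23.3772  38.9321  -7.9969  -0.0255  -0.0561]
```

Emit:
{"fn": "apply_moves", "kwargs": {"commands": [[[0,0,0.0005,0],[0,0,0,0]]]}}

```text
time_s: 20.3
tool_pos: [0.46, -0.2133, 0.0296]
ee_rot: [2.998, 0.013, 1.411]
force: [0.1, 1.0, -1.5]
width: 0.0236
```

```bash
python3 pl.py 12
```

```text
t 20.3 p [ 0.46   -0.2133  0.0296] rot [2.9981 0.0126 1.411 ] grasp [ 0.4574 -0.2127  0.0484] zt [ 0.1392 -0.035  -0.9896] xt [ 0.1591  0.9872 -0.0126]
f [ 0.147   0.9665 -1.5327] w 0.023555966714967885 q [-0.4506 -0.141  -0.446   1.1247  0.0291  1.2812]
tube [ 0.4577 -0.2128  0.0462] tilt 8.251018987896828 az tube 80.84421476222207 to go [-0.0012  0.0003 -0.0022]
```

View pics/zs12.png

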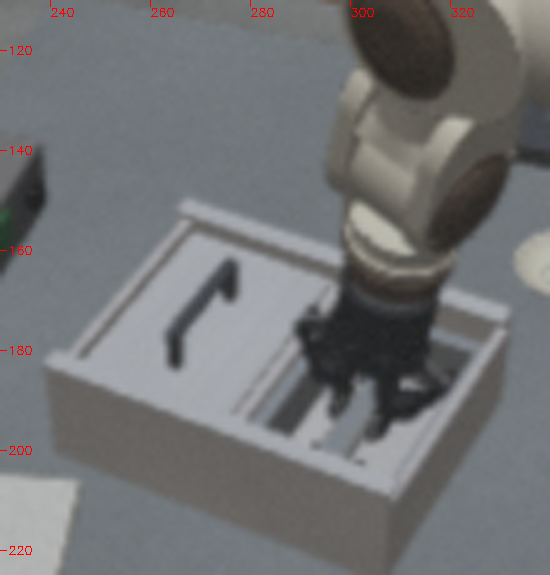

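View pics/zt12.png

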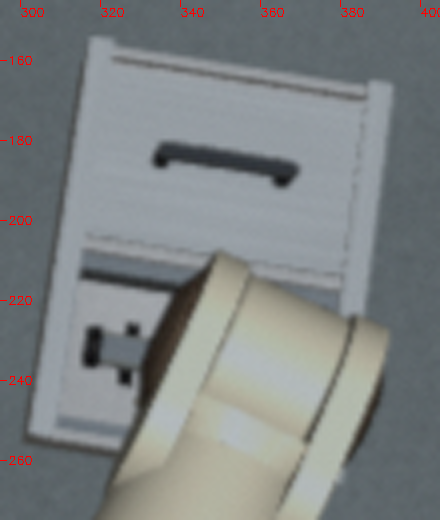

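Emit:
{"fn": "apply_moves", "kwargs": {"commands": [[[-0.0004,0.0001,-0.001,0],[0,0,0,0]]]}}

```text
time_s: 20.6
tool_pos: [0.4595, -0.2131, 0.0282]
ee_rot: [2.999, 0.012, 1.411]
force: [-3.3, 1.4, 5.4]
width: 0.0239
```

Emit:
{"fn": "apply_moves", "kwargs": {"commands": [[[-0.0003,0.0001,-0.0008,0],[0,0,0,0]]]}}

```text
time_s: 20.8
tool_pos: [0.4595, -0.2132, 0.0282]
ee_rot: [2.998, 0.012, 1.411]
force: [-3.1, 0.8, 1.2]
width: 0.0238
```

Emit:
{"fn": "apply_moves", "kwargs": {"commands": [[[0,0,0,0],[0,0,0,0]]], "grip": 0.03}}

```text
time_s: 21.0
tool_pos: [0.4596, -0.2132, 0.0277]
ee_rot: [2.998, 0.012, 1.411]
force: [-0.1, 0.2, 0.2]
width: 0.0302
```

Emit:
{"fn": "apply_moves", "kwargs": {"commands": [[[0,0,0,0],[0,0,0,0]]], "grip": 0.048}}

```text
time_s: 21.2
tool_pos: [0.4595, -0.2131, 0.0271]
ee_rot: [2.999, 0.012, 1.411]
force: [0.4, -0.1, 0.0]
width: 0.0478
```

```bash
python3 pl.py 13
```

```text
t 21.2 p [ 0.4595 -0.2131  0.0271] rot [2.9987 0.0122 1.4112] grasp [ 0.4569 -0.2125  0.0459] zt [ 0.1387 -0.0345 -0.9897] xt [ 0.1589  0.9872 -0.0122]
f [ 0.4055 -0.0652  0.0351] w 0.047782099863851096 q [-0.4508 -0.1401 -0.4501  1.1204  0.0294  1.2808]
tube [ 0.4572 -0.2126  0.0437] tilt 8.217496132515185 az tube 80.85804677280605 to go [-0.0007  0.0001  0.0003]
```

View pics/zs13.png

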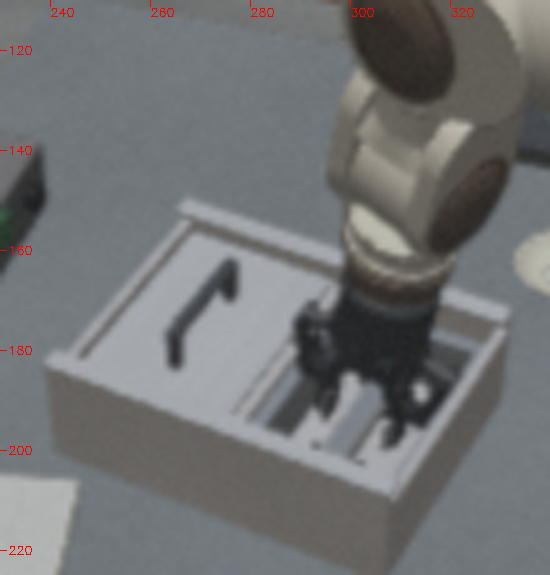

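View pics/zt13.png

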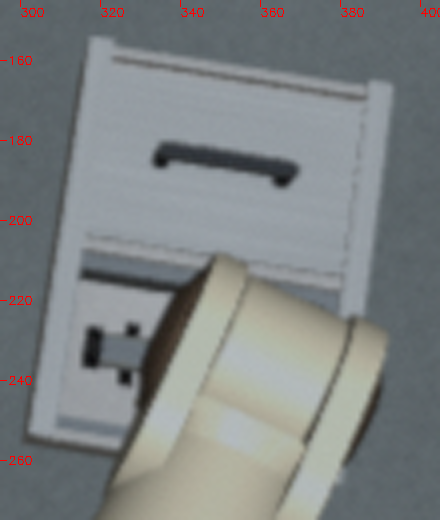

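Emit:
{"fn": "apply_moves", "kwargs": {"commands": [[[-0.001,0.0003,0.008,0],[-0.001,0.0003,0.012,0],[-0.002,0.0005,0.015,0]]]}}

```text
time_s: 21.6
tool_pos: [0.4542, -0.2114, 0.0625]
ee_rot: [3.002, 0.011, 1.411]
force: [-0.4, -0.1, 0.0]
width: 0.048
```

```bash
python3 pl.py
```

```text
t 21.6 p [ 0.4542 -0.2114  0.0625] rot [3.0019 0.0112 1.4113] grasp [ 0.4516 -0.2108  0.0813] zt [ 0.1357 -0.033  -0.9902] xt [ 0.1588  0.9872 -0.0112]
f [-0.4109 -0.0665  0.048 ] w 0.04799471359227162 q [-0.4525 -0.1685 -0.4051  1.1973  0.0296  1.2791]
tube [ 0.452  -0.2109  0.0791] tilt 8.026329340303697 az tube 80.86148751264439 to go [ 0.0045 -0.0016 -0.0351]
```

Clear of the tube. I'll retreat up and away for a full view.

Emit:
{"fn": "apply_moves", "kwargs": {"commands": [[[-0.002,0,0.03,0],[-0.005,0,0.045,0],[-0.02,0,0.045,0],[-0.03,0,0.035,0],[-0.035,0.02,0.02,0]]]}}

```text
time_s: 22.1
tool_pos: [0.3594, -0.1906, 0.2472]
ee_rot: [3.001, 0.012, 1.412]
force: [0.1, -0.4, -0.1]
width: 0.0479
```

Emit:
{"fn": "apply_moves", "kwargs": {"commands": [[[-0.02,0.04,0.01,0],[-0.015,0.045,0,0],[-0.01,0.045,0,0],[0,0.045,0,0],[0,0.02,0,0]]]}}

```text
time_s: 22.6
tool_pos: [0.3077, 0.0046, 0.2689]
ee_rot: [2.983, 0.012, 1.402]
force: [0.4, -0.2, 0.8]
width: 0.0481
```

```bash
python3 pl.py 14; python3 - <<'E'
from h import *
for n in C: cv2.imwrite(f"pics/{n}14.png",manip.capture(n))
E
```

```text
t 22.6 p [0.3077 0.0046 0.2689] rot [2.9832 0.0118 1.4017] grasp [0.3048 0.0053 0.2877] zt [ 0.1535 -0.038  -0.9874] xt [ 0.1682  0.9857 -0.0118]
f [ 0.4158 -0.164   0.8098] w 0.04812557133540398 q [ 0.0585 -0.6132 -0.3098  1.7223 -0.0469  1.7938]
tube [0.3051 0.0052 0.2854] tilt 9.101397059738874 az tube 80.31392063830666 to go [ 0.1514 -0.2177 -0.2414]
```

View pics/zs14.png

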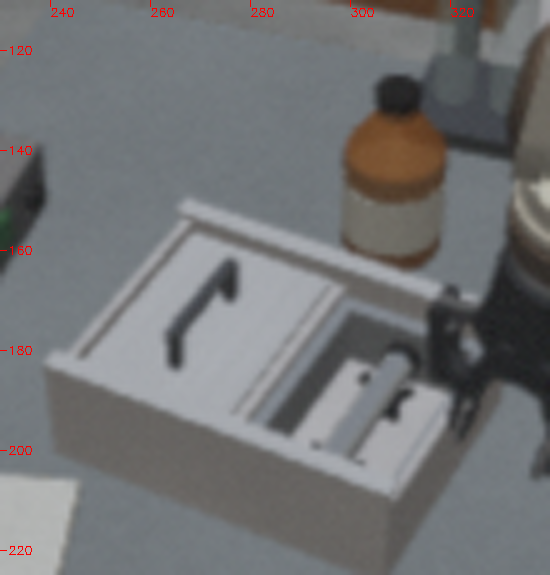

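View pics/zt14.png

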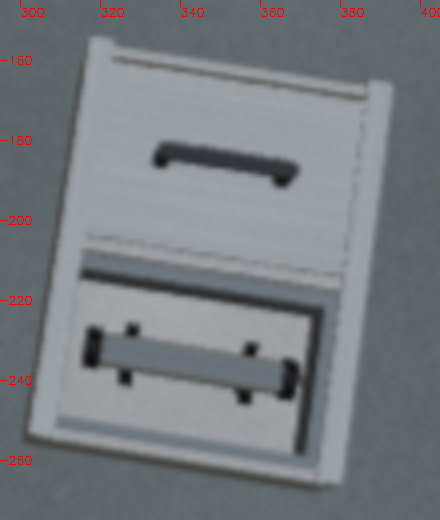

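View pics/top14.png

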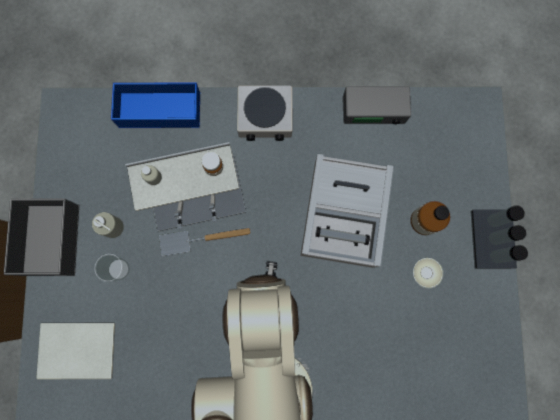

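```bash
python3 - <<'E'
from h import *
g=cv2.cvtColor(cv2.imread("pics/top14.png"),6).astype(float);w=np.clip(80-g,0,None)
def cen(b):
    x0,y0,x1,y1=b;W=w[y0:y1,x0:x1];Y,X=np.mgrid[y0:y1,x0:x1];return np.array([(W*X).sum(),(W*Y).sum()])/W.sum()
a=cen((312,224,321,239));b=cen((363,234,369,247));A=plane("top",a,.044);B=plane("top",b,.044);d=A-B
print(a,b,(A+B)/2,np.linalg.norm(d),np.degrees(np.arctan2(-d[0],d[1])))
u=plane("top",(344.15,233.12),.102);v=plane("top",(351.3,185.2),.112);th=np.radians(-9.1);print("handle tray x",(v-[.4565,-.2125,0])[:2]@[np.cos(th),np.sin(th)])
for n in C:
    D=cv2.absdiff(cv2.imread(f"pics/{n}0.png"),cv2.imread(f"pics/{n}14.png")).max(2);m=(cv2.medianBlur(D,3)>40).astype(np.uint8);N,l,s,c=cv2.connectedComponentsWithStats(m)
    print(n,[(s[i,:4].tolist(),int(s[i,4])) for i in range(1,N) if s[i,4]>12])
print(manip.get_obs()["force"]);manip.sign_off()
E
```

```text
[317.8342 231.7233] [366.7316 239.9391] [ 0.4558 -0.2151  0.044 ] 0.14819632996808102 -9.749526907917588
handle tray x 0.14162795443595816
side [([408, 0, 49, 41], 1526), ([404, 43, 31, 29], 593), ([428, 42, 71, 70], 1548), ([299, 50, 155, 155], 7997), ([393, 68, 3, 9], 22), ([438, 77, 8, 11], 49), ([490, 122, 70, 104], 2430), ([438, 125, 9, 15], 81), ([463, 157, 24, 13], 154), ([489, 158, 5, 5], 17), ([263, 162, 15, 22], 109), ([410, 168, 5, 13], 25), ([283, 172, 23, 25], 255), ([356, 178, 53, 90], 1330), ([511, 181, 15, 10], 58), ([403, 195, 5, 13], 24), ([530, 215, 10, 24], 158), ([489, 220, 44, 56], 708), ([450, 229, 10, 21], 101), ([552, 238, 8, 16], 88), ([249, 240, 9, 6], 30), ([393, 247, 69, 64], 2454), ([241, 278, 10, 9], 58), ([458, 282, 9, 4], 18)]
top [([333, 180, 37, 12], 207), ([219, 205, 6, 11], 45), ([315, 210, 64, 50], 1079), ([168, 216, 6, 11], 41), ([274, 262, 3, 6], 15), ([239, 267, 43, 19], 376), ([242, 286, 35, 5], 84), ([223, 291, 76, 76], 4064), ([300, 337, 260, 83], 9252), ([231, 364, 3, 6], 13), ([282, 364, 29, 42], 531), ([192, 385, 49, 35], 1351), ([243, 406, 58, 14], 274), ([555, 416, 5, 4], 18)]
[-0.0266  0.8792 -0.1687]
the job is handed in; nothing more can be done
```

The job is handed in at about 23 s of the 61 s allowed. The sampling tube is in the two V cradles and the cover is back on the deck; the verdict was not reported.

**Cover:** I lifted it about 17 mm by its handle, slid it 139 mm back in its channels and set it down. It lies flat with the opening clear. Its handle is about 142 mm behind the opening's centre, where 120 to 146 mm is allowed.

**Tube:** The moves only turn the tool about the vertical. I got the tilt by driving the arm against its wrist joint limit, which left the tool about 30 degrees over. It was 35 degrees at the grasp, against the suggested 32. The tube came out of the clips along their mouths with about 8 N on the tool at the readings I took. I then took the tilt down to about 6 degrees against the shoulder's limit and placed the tube. I let go once it rested in the cradles.

**Last checks:**
- **Tube position:** it is within about 1 mm of the cradle centre across the tube. Along it, the last picture puts it 2.6 mm off, while the arm's own reading at release was within 1 mm. I did not settle which is right.
- **Tube angle:** the picture gives -9.7 degrees, against about -9.2 for the tray.
- **Bystanders:** comparing the pictures from before and after showed no change at the bottles, jar, beaker, dish or spatula.
- **Gripper:** it was open and clear of everything at hand-in.

**What did not go cleanly:**
- The first grasp of the handle closed too high on the bar, so I opened and redid it.
- While lowering the tube, one step pressed it into the cradles with a wrist force of about 69 N for a moment. I backed off 2 mm and set it down again at about 6 N. The wrist limit is 120 N, and from the pictures only the held tube was touching, not the gripper's body.

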